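# Unlock the specimen case's combination padlock and hold it up open

## Task

Take the orange stylus from its stand, press the red button at the bottom of the small well in the padlock's top fully in with the stylus tip, and put the stylus back upright in its stand. Then turn the dial clockwise until its white line meets the red mark and the shackle clicks loose, pull the shackle all the way out of the lock, and lift the lock up out of the staple. Finish while holding the open lock, level, dial up and still in the gripper, about 10 cm above where it lay, touching nothing else; do not shove the other things about.

Things in the scene. Friction and masses are not known exactly. Their poses are not given: they have to be found in the camera images.
- lock_center (a point): Centre of the brass padlock's body, 80 x 52 x 30 mm, about 0.27 kg in all, lying dial up in a low steel cradle (floor 8 mm thick, rims 8 mm above it, 2 mm of play) on the case's lid; underside 93 mm and top face 123 mm above the table. Its +x axis points to the shackle's bow, roughly away from the robot; z up
- dial_grip (a point): Centre of the black round dial on the lock's top, half-way up it, 4 mm to +x of the lock's centre. It is 34 mm across and 20 mm tall; its top is 10 mm above this point, the lock's top face 11 mm below, so this point is 134 mm above the table. About 0.05 N m turns it. White line: the pointer; the red mark is on the lock's top on the shackle's side (+x)
- lock_dial (a joint): Dial angle, rad: 0 = white line at the red mark, positive = anticlockwise seen from above; starts between 0.5 and 1.4, range -1.7 to 1.7. With the button in, the shackle clicks 4 mm out when the dial comes within about 0.15 of 0; the dial is then caught in the notch
- button_top (a point): Centre of the top of the red release button, 11 mm across, at the bottom of a round well 14 mm wide in the lock's top face, 28 mm to -x of the lock's centre. The button's top is 115 mm above the table: 8 mm below the lock's top face when out, 13 mm when pressed
- lock_button (a joint): Travel of the button, m: 0 = out, 0.005 = fully in. Sprung, takes about 4 N, stays in by itself once pushed. The shackle cannot come out while the button is out
- shackle_grip (a point): Middle between the two legs of the steel shackle, 67 mm to +x of the lock's centre when closed, 23 mm above the case's lid (108 mm above the table). The legs are 8 mm round bars along the lock's x, 38 mm over their outsides, straight from the lock's face (27 mm behind this point when closed) to 11 mm beyond it; the bow ends 27 mm beyond it. Pinch both legs here from above
- lock_shackle (a joint): How far the shackle is out along the lock's +x, m: 0 = locked, about 0.004 = clicked loose, 0.024 = fully out (stop). About 2 N of friction; stays where left. When the shackle is pulled to +x the staple stops the lock's body from following; fully out, the free leg's end is 9 mm clear of the staple and the lock lifts straight up
- staple_top (a point): Middle of the top bar of the dark staple, an arch of 7 mm round bar fixed to the case, 38 mm tall above its lid, standing across the lock's x, 46 mm to +x of the lock's centre. One post stands between the shackle's legs, the other 32 mm to +y of it, so that the free (+y) leg passes through the arch. This point is 16 mm to +y of the lock's middle plane
- case: Blue specimen case, fixed to the table, 200 x 240 x 85 mm, origin at the centre of its underside; its +x axis is that of the lock as it lies, and its lock lies 45 mm to -x of the case's centre
- stylus_center (a point): Middle of the orange stylus, a round rod 10 mm thick and 126 mm long standing upright in its stand, 30 g; the point is 63 mm above its tip; z points from the tip up along the rod. The last 14 mm down to the tip are a 5 mm thick steel pin with a cone above it. As it stands the tip is 5 mm and the top 131 mm above the table
- stylus_tip (a point): The stylus's flat lower tip
- stand_hole (a point): Centre of the mouth of the hole in the stylus stand, a white block 56 x 56 mm and 45 mm tall, fixed to the table; the hole is 11.5 mm wide, 40 mm deep, with a 3 mm chamfer
- beaker: Purple cup 68 mm wide, 85 mm tall, bystander; origin under its centre
- tape_roll: Teal tape roll 68 mm wide, 19 mm tall, bystander; origin under its centre
- vial_a: Small vial, green cap, 26 mm wide, 50 mm tall, bystander; origin under its centre
- vial_b: Small vial, white cap, 26 mm wide, 50 mm tall, bystander; origin under its centre
- dish: Clear round dish 55 mm wide, 14 mm tall on the case lid beside the lock, bystander; origin under its centre
- slide_box: Green slide box 45 x 85 x 32 mm, bystander; origin under its centre
There are look-alikes about, which are no part of the job. There is more than one size of the part that bears lock_center; the job needs the middle-sized.

How it is judged:
By the outcome, as a careful person would: the job done as asked, in the order asked, and still so for the second after the job is handed in, while the arm keeps its last pose, push and grip.
It also fails if it takes over 58 s, if anything falls off the work surface, if the arm or the gripper's body presses on something with over 40 N, if the wrist force passes 120 N, or if a joint passes its speed limit or range.

## Robot

A 6-joint arm with a two-finger parallel gripper is mounted at the origin on the work surface. World frame = base frame: x ahead of the robot, y to its left, z up, the work surface at z = 0. Lengths are in m, angles in rad, forces in N, time in s.
With the tool pointing down it reaches from about 0.225 to 0.725 m from the base axis. Payload 3.1 kg.
Tool frame: the origin (TCP) lies midway between the tips of the shut fingers; the grasp point (between the pads) lies 19 mm behind it; y points along the fingers, x is the direction in which the jaws open and shut, and the axes are right-handed (so a half turn about y gives the same grasp; the last joint's range is limited). The gripper opens to 85 mm and grips with 20 to 120 N. Pads are 22 mm wide; open, the fingers measure 114 mm over their backs; the gripper's body (76 mm by 85 mm) begins 54 mm behind the grasp point. The pads swing forward as they close: fully open they stand 13 mm farther back than shut.
Start: joints at [0.987, 0.048, 0.099, 1.622, 0, 1.443], TCP at [0.231, 0.471, 0.231] pointing down, gripper open.
Joint ranges: [-2.91, 2.91], [-0.99, 1.94], [-1.21, 1.42], [-2.12, 2.29], [-1.49, 1.47], [-3.14, 3.14]. Speed limits (rad/s): [2.79, 2.79, 3.14, 3.14, 3.14, 3.14].

## Interface

Orientations are given as a rotation vector (axis times angle).
In Python, from cell import bot gives the robot as it stands.
- The arm moves only by the tool play_rows, never from a script. Its argument "deltas" is one flat list of numbers, 7 for each row, row after row: the shift along the tool's x, y, z in cm, then the turn, a rotation vector about the tool's x, y, z in rad, then the finger opening in cm, from 0 to 8.54. A call has 1 to 20 rows; each row shifts and turns the commanded pose from where the row before left it, along the tool's axes as they then stand; what a row does not reach is not made up. A row lasts 1/12 s, in which the tool goes at most 41.7 mm and 7.16 degrees, less where a joint would pass 70% of its speed; a pose out of reach is approached as far as the arm can. A call with a gripper value outside its range is refused whole. The fingers move at their own pace and stop on an object; the grip force is fixed at half the most. Time passes only in rows, so rows that do not move let the fingers close. It gives the time, the measured TCP pose, the force and the opening at its end, in the units of the state.
- bot.observe(): the state, without advancing time (a new reading comes with each control period).
- bot.camera(name): name is "scene" or "top" or "wrist"; returns the picture (400x640x3 uint8, red, green, blue); there is no depth.
- bot.camera_params(name): a dict with "mtx" (3x3 intrinsics, pixels), "cam_to_world" (4x4, takes a point from camera to world coordinates); the wrist camera has in their place "tool_from_camera" (4x4, takes a point from camera to tool coordinates, whose origin is the TCP and whose axes are the tool frame's). Camera axes: x right, y up, looking along -z (the intrinsics and any distortion apply to the point x, -y, -z); pixel columns grow to the right and rows downward; lengths in m; the calibration is good to about 2 mm. A picture is of the moment at which its call begins: read the wrist's pose just before it. camera_params takes no time and is no camera call.
- bot.hand_in(): hands the job in, once; it reports no verdict.
The state is a dict: "time": time; "qpos": joint angles; "joint_vel": joint speeds; "effort": joint torques, N m; "eef_pos": TCP position; "ee_rot": TCP orientation; "wrist_force": force on the tool from outside, world axes, zero at the start; "ft_torque": the same for the moment, N m; "finger_gap": finger opening in m.
Only numpy, scipy, OpenCV 4.12 (cv2) and the standard library are available. Lean on these libraries where they do the work, as an engineer would, in place of code of your own. Each camera call takes 0.05 s, during which the arm holds its last target.

## Working session

There is one attempt and no reset: what is moved stays moved. The work goes in short steps, Python scripts to look and compute and a tool call to move; the robot and the scene stay as the last step left them, time stands still between calls to the robot, and variables do not carry over. Pictures are saved under pics/ and viewed, and the job is handed in when it is done.

Besides the shell and the picture viewer there is one more tool, called after "Call:" as name(argument=value, ...), one argument or row to a line, values as JSON. play_rows: Moves the arm, as the interface text tells. Its arguments: {"type":"object","properties":{"deltas":{"type":"array","items":{"type":"number"}}},"required":["deltas"]}

```bash
ls; mkdir -p pics
python3 - <<'E'
from cell import bot
import cv2,numpy as np
np.set_printoptions(precision=4,suppress=True)
print(bot.observe())
for n in ["scene","top","wrist"]:
    im=bot.camera(n); cv2.imwrite(f"pics/{n}0.png",im[:,:,::-1]); print(n,bot.camera_params(n))
E
```

```text
pics
{'time': 0.0, 'qpos': array([ 0.9872,  0.0487,  0.0976,  1.622 , -0.    ,  1.443 ]), 'joint_vel': array([ 0.0001,  0.0002, -0.0014, -0.0024, -0.0012,  0.0003]), 'effort': array([  0.    , -33.8781,  32.0017,   0.02  ,  -0.0001,   0.    ]), 'eef_pos': array([0.2308, 0.4709, 0.2301]), 'ee_rot': array([-1.392 , -0.8656,  0.8692]), 'wrist_force': array([ 0.1087,  0.1499, -0.2961]), 'ft_torque': array([ 0.014 , -0.0452,  0.0056]), 'finger_gap': 0.08543461165569036}
scene {'mtx': array([[411.5771,   0.    , 319.6494],
       [  0.    , 411.5771, 199.2251],
       [  0.    ,   0.    ,   1.    ]]), 'cam_to_world': array([[-0.0978, -0.7731,  0.6267,  1.1556],
       [ 0.9951, -0.0659,  0.074 ,  0.0068],
       [-0.0159,  0.6308,  0.7758,  0.9022],
       [ 0.    ,  0.    ,  0.    ,  1.    ]])}
top {'mtx': array([[362.3636,   0.    , 313.5514],
       [  0.    , 362.3636, 200.2777],
       [  0.    ,   0.    ,   1.    ]]), 'cam_to_world': array([[ 0.0209,  0.9909, -0.1332,  0.3452],
       [-0.9997,  0.0223,  0.0096, -0.0409],
       [ 0.0125,  0.1329,  0.991 ,  1.3516],
       [ 0.    ,  0.    ,  0.    ,  1.    ]])}
wrist {'mtx': array([[298.3169,   0.    , 321.6942],
       [  0.    , 298.3169, 198.4147],
       [  0.    ,   0.    ,   1.    ]]), 'tool_from_camera': array([[ 1.    , -0.0001,  0.0001, -0.0003],
       [ 0.0001,  0.3261, -0.9453, -0.1426],
       [ 0.0001,  0.9453,  0.3261,  0.0845],
       [ 0.    ,  0.    ,  0.    ,  1.    ]])}
```

View pics/scene0.png

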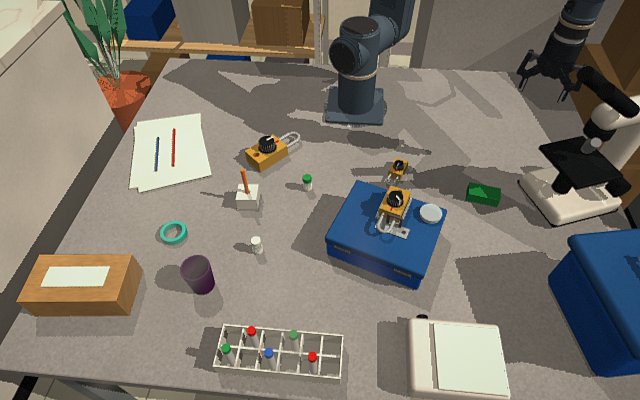

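View pics/top0.png

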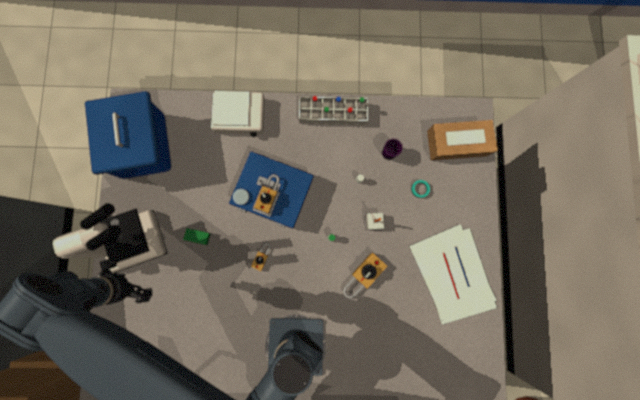

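View pics/wrist0.png

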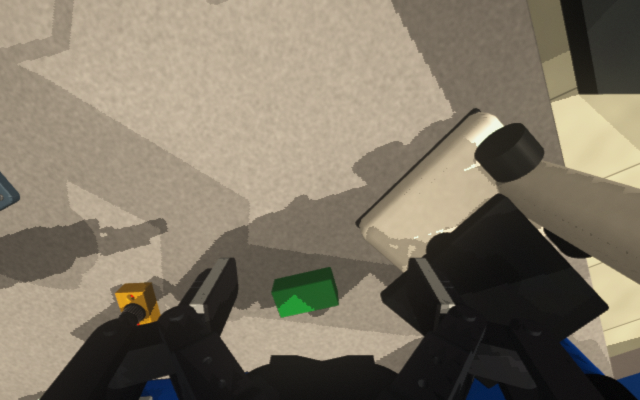

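The lock on the blue case is at about (395,203) in the scene view and (266,200) in the top view. The stylus stand is at (247,195) and (376,220). I'll zoom in next.

```bash
cat > h.py <<'E'
import numpy as np,cv2
from scipy.spatial.transform import Rotation as Ro
from cell import bot
np.set_printoptions(precision=4,suppress=True)
def T_tool():
    o=bot.observe(); T=np.eye(4); T[:3,:3]=Ro.from_rotvec(o['ee_rot']).as_matrix(); T[:3,3]=o['eef_pos']; return T,o
def cam(n,T=None):
    p=bot.camera_params(n)
    if n=='wrist': return p['mtx'],(T if T is not None else T_tool()[0])@p['tool_from_camera']
    return p['mtx'],p['cam_to_world']
def ray(n,uv,T=None):
    K,C=cam(n,T); d=np.linalg.inv(K)@np.array([uv[0],uv[1],1.]); d=C[:3,:3]@np.array([d[0],-d[1],-d[2]]); return C[:3,3],d/np.linalg.norm(d)
def onz(n,uv,z,T=None):
    o,d=ray(n,uv,T); return o+d*(z-o[2])/d[2]
def proj(n,P,T=None):
    K,C=cam(n,T); p=np.linalg.inv(C)@np.append(P,1); q=K@np.array([p[0],-p[1],-p[2]]); return q[:2]/q[2]
def tri(rays):
    A=np.zeros((3,3));b=np.zeros(3)
    for o,d in rays:
        M=np.eye(3)-np.outer(d,d);A+=M;b+=M@o
    return np.linalg.solve(A,b)
def shot(n,name):
    T,o=T_tool(); im=bot.camera(n)[:,:,::-1].copy(); cv2.imwrite(f'pics/{name}.png',im)
    np.save(f'pics/{name}_T.npy',T); return im,T
def crop(im,x0,y0,x1,y1,s,name):
    cv2.imwrite(f'pics/{name}.png',cv2.resize(im[y0:y1,x0:x1],None,fx=s,fy=s,interpolation=cv2.INTER_CUBIC))
E
python3 - <<'E'
from h import *
T,o=T_tool();print(T)
s=cv2.imread('pics/scene0.png');t=cv2.imread('pics/top0.png')
crop(s,320,150,460,290,5,'s_lock'); crop(s,220,150,320,250,6,'s_st')
crop(t,220,140,320,240,6,'t_lock'); crop(t,320,160,420,260,6,'t_st')
print('lock',onz('scene',(395,203),.134),onz('top',(266,198),.134))
print('stand',onz('scene',(247,188),.045),onz('top',(376,220),.045))
print('reach lock look', proj('scene',[.5,.05,.134]))
E
```

```text
[[ 0.4402 -0.001  -0.8979  0.2308]
 [ 0.8979 -0.0015  0.4402  0.471 ]
 [-0.0018 -1.      0.0002  0.2304]
 [ 0.      0.      0.      1.    ]]
lock [0.5314 0.1133 0.134 ] [0.513  0.1085 0.134 ]
stand [ 0.4405 -0.2784  0.045 ] [ 0.4538 -0.2811  0.045 ]
reach lock look [368.5797 191.2477]
```

View pics/s_lock.png

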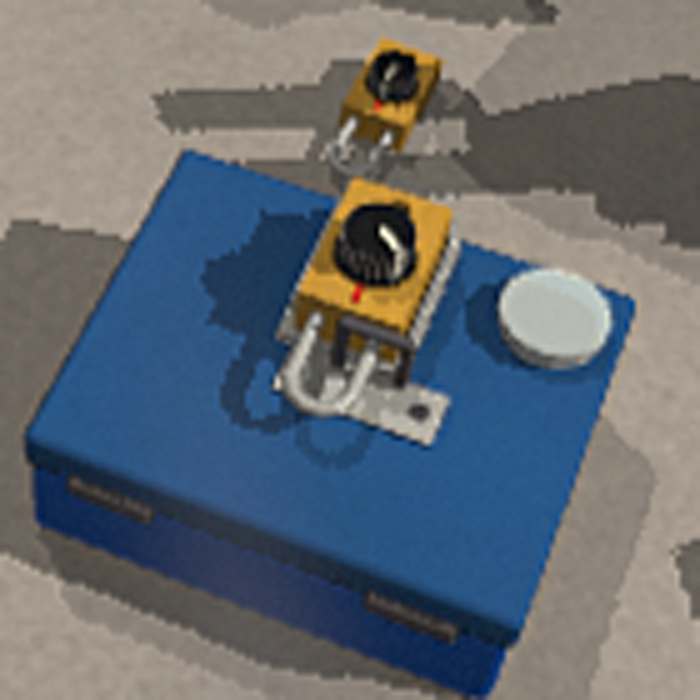

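View pics/s_st.png

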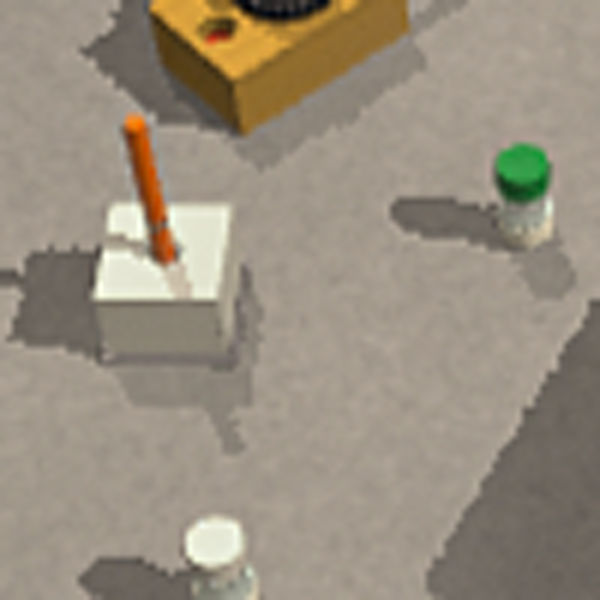

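View pics/t_lock.png

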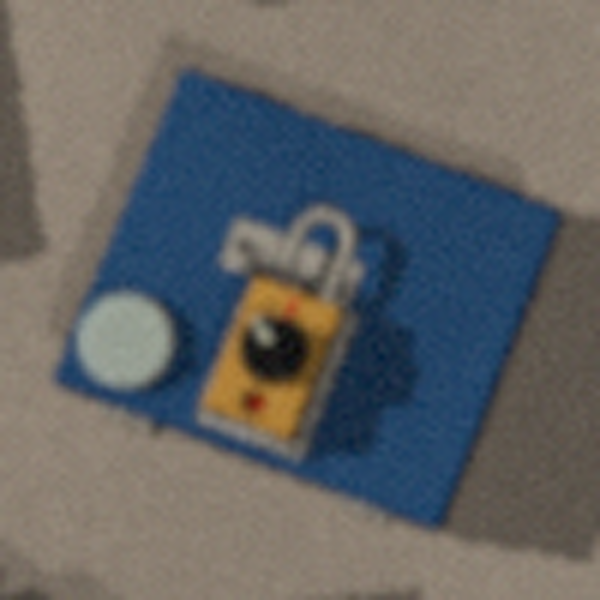

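View pics/t_st.png

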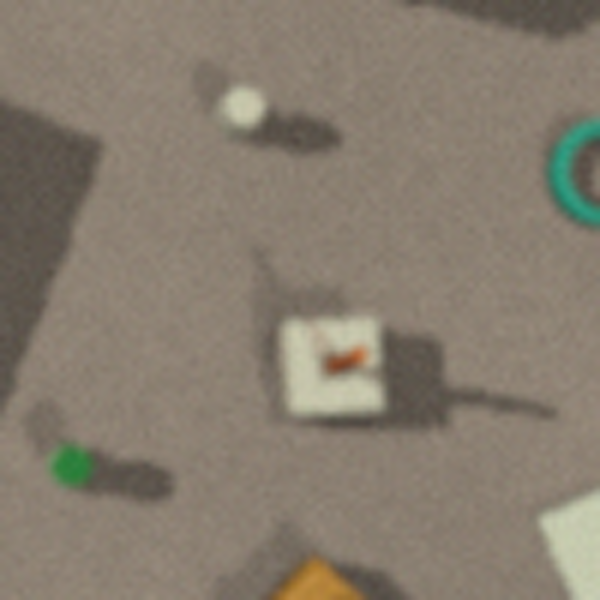

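Call:
play_rows(
  deltas=[-1.8,0,-3.4,0,0,0,8.5,-1.8,0,-3.4,0,0,0,8.5,-1.8,0,-3.4,0,0,0,8.5,-1.8,0,-3.4,0,0,0,8.5,-1.8,0,-3.4,0,0,0,8.5,-1.8,0,-3.4,0,0,0,8.5,-1.8,0,-3.4,0,0,0,8.5,-1.8,0,-3.4,0,0,0,8.5,-1.8,0,-3.4,0,0,0,8.5,-1.8,0,-3.4,0,0,0,8.5,-1.0,0,-3.4,0,0,0,8.5,-1.0,0,-3.4,0,0,0,8.5,0,0,0,0,0,0,8.5,0,0,0,0,0,0,8.5],
)

```text
time: 1.32
eef_pos: [0.5099, 0.1107, 0.2302]
ee_rot: [-1.391, -0.863, 0.866]
wrist_force: [0.3, 0.3, -0.1]
finger_gap: 0.0854
```

Run:
```python
from h import *
im,T=shot('wrist','w1');print(T,bot.observe()['qpos'])
crop(im,200,120,480,330,2.8,'w1c')
```

```text
[[ 0.4433 -0.0023 -0.8964  0.5099]
 [ 0.8964  0.      0.4433  0.1107]
 [-0.001  -1.      0.002   0.2302]
 [ 0.      0.      0.      1.    ]] [0.0871 0.0403 0.0898 1.6223 0.0005 0.5445]
```

View pics/w1.png

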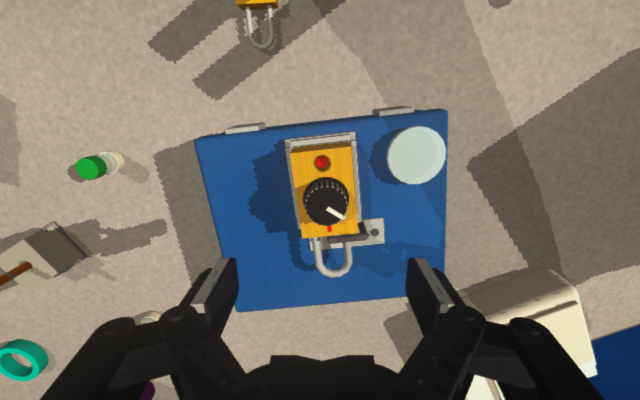

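The lock fills the wrist view: button at (322,162), dial at (326,202), red mark at (330,230), and the line points toward (340,214). Now I'll measure.

```bash
cat > mlock.py <<'E'
from h import *
import sys
def measure(name):
    im=cv2.imread(f'pics/{name}.png');T=np.load(f'pics/{name}_T.npy')
    hsv=cv2.cvtColor(im,cv2.COLOR_BGR2HSV);c0=proj('wrist',LC,T)
    H,S,V=cv2.split(hsv)
    near=np.zeros(H.shape,np.uint8);cv2.circle(near,tuple(int(v) for v in c0),90,255,-1)
    red=((H<6)|(H>174))&(S>150)&(V>60)&(near>0)
    n,lab,st,ce=cv2.connectedComponentsWithStats(red.astype(np.uint8))
    for i in range(1,n):
        if st[i,4]>5: print('red',ce[i],st[i],onz('wrist',ce[i],.115,T),onz('wrist',ce[i],.123,T))
    yel=((H>12)&(H<28)&(S>120)&(V>140)&(near>0)).astype(np.uint8)
    yel=cv2.morphologyEx(yel,cv2.MORPH_CLOSE,np.ones((3,3)))
    cs,_=cv2.findContours(yel,cv2.RETR_EXTERNAL,cv2.CHAIN_APPROX_NONE);c=max(cs,key=cv2.contourArea)
    pts=np.array([onz('wrist',p[0],.123,T)[:2] for p in cv2.convexHull(c)],np.float32)
    print('top rect (mixed w sides)',cv2.minAreaRect(pts*1000))
    vis=im.copy();cv2.drawContours(vis,[c],-1,(0,255,0),1);cv2.imwrite(f'pics/{name}_v.png',cv2.resize(vis[120:290,230:430],None,fx=3.5,fy=3.5))
LC=np.array([.52,.11,.123])
if __name__=='__main__':
    measure(sys.argv[1])
E
python3 mlock.py w1
```

```text
red [321.3738 161.3084] [316 156  12  12 107] [0.4825 0.1235 0.115 ] [0.481  0.1243 0.123 ]
red [328.9375 227.8125] [328 225   3   6  16] [0.5428 0.1016 0.115 ] [0.5394 0.1031 0.123 ]
top rect (mixed w sides) ((508.9256896972656, 113.94024658203125), (52.43455123901367, 80.58775329589844), 70.19219970703125)
```

View pics/w1_v.png

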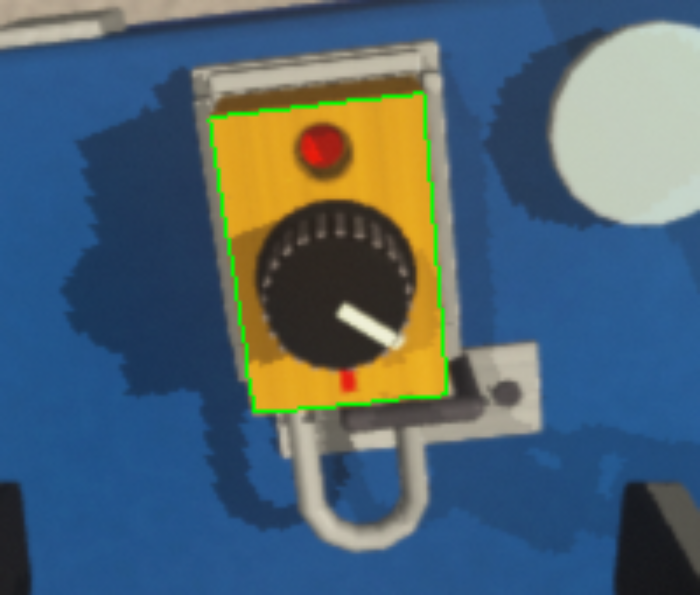

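Call:
play_rows(
  deltas=[-3.4,0,-1.05,0,0,0,8.5,-3.4,0,-1.05,0,0,0,8.5,-3.4,0,-1.05,0,0,0,8.5,-3.4,0,-1.05,0,0,0,8.5,-3.4,0,-1.05,0,0,0,8.5,-3.4,0,-1.05,0,0,0,8.5,-3.4,0,-1.05,0,0,0,8.5,-3.4,0,-1.05,0,0,0,8.5,-3.4,0,-1.05,0,0,0,8.5,-3.4,0,-1.05,0,0,0,8.5,-3.4,0,-1.05,0,0,0,8.5,0,0,0,0,-0.114,0,8.5,0,0,0,0,0,0,8.5,0,0,0,0,0,0,8.5],
)

```text
time: 2.53
eef_pos: [0.4485, -0.2731, 0.2314]
ee_rot: [-1.351, -0.953, 0.952]
wrist_force: [-0.4, 0.4, -0.1]
finger_gap: 0.085
```

Run:
```python
from h import *
T0=np.load('pics/w1_T.npy')
a=onz('wrist',(327.1,208.6),.144,T0);b=onz('wrist',(344.9,218.3),.144,T0)
d=b-a;print('dial angle',np.arctan2(d[1],d[0])+np.radians(19.8),a,b)
im,T=shot('wrist','w2');print(T,bot.observe()['qpos'])
```

```text
dial angle 0.9312508179749105 [0.5144 0.1131 0.144 ] [0.5287 0.1225 0.144 ]
[[ 0.3365 -0.0001 -0.9417  0.4485]
 [ 0.9417  0.001   0.3365 -0.2731]
 [ 0.0009 -1.      0.0004  0.2314]
 [ 0.      0.      0.      1.    ]] [-0.6744  0.0486  0.1003  1.6228  0.0006 -0.3322]
```

View pics/w2.png

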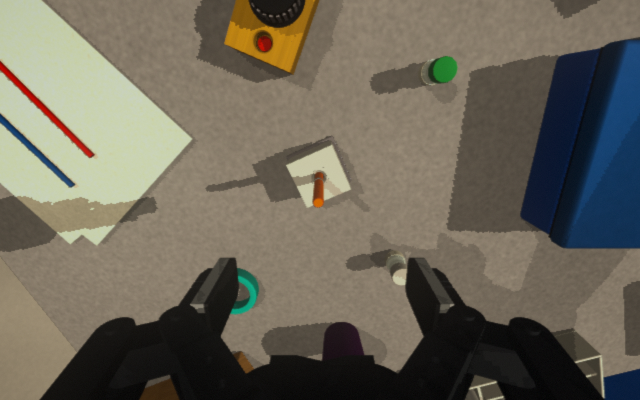

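The stylus top is at about (318,203) and the stand's square at about (319,174).

Run:
```python
from h import *
im=cv2.imread('pics/w2.png');T=np.load('pics/w2_T.npy')
H,S,V=cv2.split(cv2.cvtColor(im,cv2.COLOR_BGR2HSV))
box=np.zeros(H.shape,bool);box[130:225,275:365]=1
o=((H<16)&(S>150)&(V>60)&box).astype(np.uint8)
ys,xs=np.nonzero(o);print('orange',xs.min(),xs.max(),ys.min(),ys.max())
for r in range(ys.min(),ys.max()+1,4):print(r,xs[ys==r].min(),xs[ys==r].max(),end='; ')
ot=((H<16)&(S>200)&(V>200)&box);yy,xx=np.nonzero(ot);print('bright',xx.mean(),yy.mean(),yy.min(),yy.max(),xx.min(),xx.max())
w=(((S<60)&(V>130)&box)|(o>0)).astype(np.uint8);w=cv2.morphologyEx(w,cv2.MORPH_CLOSE,np.ones((7,7)))
cs,_=cv2.findContours(w,cv2.RETR_EXTERNAL,cv2.CHAIN_APPROX_NONE);c=max(cs,key=cv2.contourArea)
pts=np.array([onz('wrist',p[0],.045,T)[:2] for p in c],np.float32)*1000
print('stand',cv2.minAreaRect(pts))
v=im.copy();cv2.drawContours(v,[c],-1,(0,255,0),1);crop(v,270,120,370,220,6,'w2v')
s=cv2.imread('pics/scene0.png');Hs,Ss,Vs=cv2.split(cv2.cvtColor(s,cv2.COLOR_BGR2HSV))
for z in(.131,):print(onz('scene',(242.3,170.2),z))
print('top z131 wrist', onz('wrist',(318.5,203),.131,T),'base',onz('wrist',(320,175),.045,T),'scene base',onz('scene',(247.8,193),.045))
```

```text
orange 313 323 172 207
172 318 320; 176 315 322; 180 316 321; 184 315 322; 188 315 322; 192 314 322; 196 314 322; 200 313 323; 204 314 322; bright 318.0975609756098 202.26829268292684 199 205 315 321
stand ((453.1821594238281, -277.6451110839844), (106.97579193115234, 110.76656341552734), 70.31986236572266)
[ 0.4538 -0.2745  0.131 ]
top z131 wrist [ 0.4507 -0.277   0.131 ] base [ 0.4484 -0.2752  0.045 ] scene base [ 0.4581 -0.2724  0.045 ]
```

View pics/w2v.png

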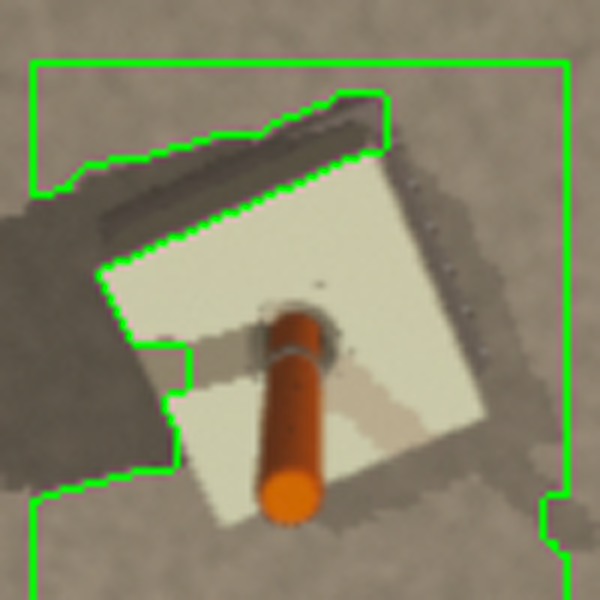

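Run:
```python
from h import *
T=np.load('pics/w2_T.npy')
c=[onz('wrist',(270+x/6,120+y/6),.045,T) for x,y in[(98,270),(378,152),(487,413),(226,525)]]
print(np.mean(c,0),c[0]-c[1],c[1]-c[2]); P=onz('wrist',(318.3,202.7),.131,T);print(P)
for Q in(P,np.mean(c,0)):print(T[:3,:3].T@(Q-T[:3,3])*100)
```

```text
[ 0.4508 -0.2766  0.045 ] [ 0.0032 -0.0565  0.    ] [-0.0544 -0.0035  0.    ]
[ 0.4504 -0.2771  0.131 ]
[-0.3214 10.0396 -0.3173]
[-0.2734 18.6396 -0.3467]
```

Call:
play_rows(
  deltas=[-0.3,0,-0.33,0,0,0,8.5,0,2.5,0,0,0,0,8.5,0,2.5,0,0,0,0,8.5,0,2.5,0,0,0,0,7,0,2.5,0,0,0,0,6,0,2.5,0,0,0,0,5,0,2.0,0,0,0,0,4,0,1.0,0,0,0,0,3,0,0,0,0,0,0,2,0,0,0,0,0,0,2,0,0,0,0,0,0,2,0,0,0,0,0,0,2],
)

```text
time: 3.58
eef_pos: [0.452, -0.2792, 0.0785]
ee_rot: [-1.356, -0.955, 0.954]
wrist_force: [0.3, 0.3, 0.0]
finger_gap: 0.0202
```

Run:
```python
from h import *
im,T=shot('wrist','w3');print(T[:3,3])
```

```text
[ 0.452  -0.2792  0.0785]
```

View pics/w3.png

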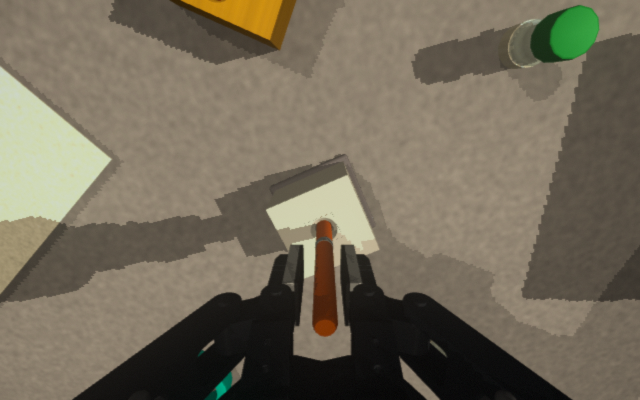

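Fingers straddle the stylus (at x≈324, jaw mid ≈322). I'll correct by 2 mm and close.

Call:
play_rows(
  deltas=[0.18,0,0.2,0,0,0,2,0,0,0,0,0,0,2,0,0,0,0,0,0,0,0,0,0,0,0,0,0,0,0,0,0,0,0,0,0,0,0,0,0,0,0,0,0,0,0,0,0,0,0,0,0,0,0,0,0],
)

```text
time: 4.3
eef_pos: [0.4496, -0.2762, 0.0769]
ee_rot: [-1.353, -0.954, 0.954]
wrist_force: [-0.2, 0.6, 5.1]
finger_gap: 0.0087
```

Run:
```python
from h import *
im,T=shot('wrist','w4');print(T,bot.observe())
```

```text
[[ 0.3352  0.0007 -0.9421  0.4496]
 [ 0.9421 -0.0005  0.3352 -0.2762]
 [-0.0002 -1.     -0.0008  0.0769]
 [ 0.      0.      0.      1.    ]] {'time': 4.35, 'qpos': array([-0.6781,  0.0767, -0.1786,  1.3147,  0.0001, -0.3363]), 'joint_vel': array([ 0.0025, -0.0003, -0.0014, -0.0025, -0.    , -0.0012]), 'effort': array([ -0.0894, -32.0637,  29.5816,  -0.4064,  -0.0811,   0.0038]), 'eef_pos': array([ 0.4496, -0.2762,  0.0769]), 'ee_rot': array([-1.3525, -0.9541,  0.9537]), 'wrist_force': array([-0.5393,  0.3847,  4.615 ]), 'ft_torque': array([ 0.1809,  0.1286, -0.0034]), 'finger_gap': 0.008197934438010224}
```

View pics/w4.png

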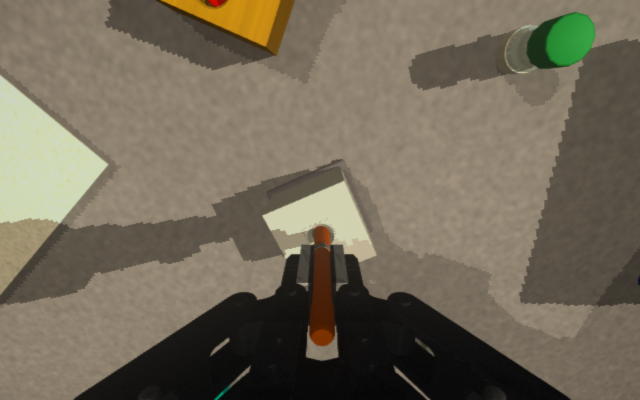

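Call:
play_rows(
  deltas=[0,-1,0,0,0,0,0,0,-2.5,0,0,0,0,0,0,-3,0,0,0,0,0,0,-3,0,0,0,0,0,0,-3,0,0,0,0,0,0,-3,0,0,0,0,0,3.5,0,0.93,0,0,0,0,3.5,0,0.93,0,0,0,0,3.5,0,0.93,0,0,0,0,3.5,0,0.93,0,0,0,0,3.5,0,0.93,0,0,0,0,3.5,0,0.93,0,0,0,0,3.5,0,0.93,0,0,0,0,3.5,0,0.93,0,0,0,0,3.5,0,0.93,0,0,0,0,3.5,0,0.93,0,0,0,0,3.5,0,0.93,0,0,0,0,0,0,0,0,0,0,0,0,0,0,0,0,0,0,0,0,0,0,0,0,0],
)

```text
time: 6.02
eef_pos: [0.4816, 0.1208, 0.231]
ee_rot: [-1.352, -0.953, 0.956]
wrist_force: [0.8, 0.9, -1.1]
finger_gap: 0.0079
```

Run:
```python
from h import *
im,T=shot('wrist','w5');print(T,bot.observe()['wrist_force'])
crop(im,220,120,420,320,3.5,'w5c')
for t in([.4825,.1235,0.15],):print(T[:3,:3].T@(np.array(t)-T[:3,3])*100)
```

```text
[[ 0.3345 -0.001  -0.9424  0.4816]
 [ 0.9424 -0.0009  0.3345  0.1208]
 [-0.0012 -1.      0.0007  0.231 ]
 [ 0.      0.      0.      1.    ]] [ 0.1472  0.0848 -0.8794]
[0.2898 8.1032 0.0015]
```

View pics/w5c.png

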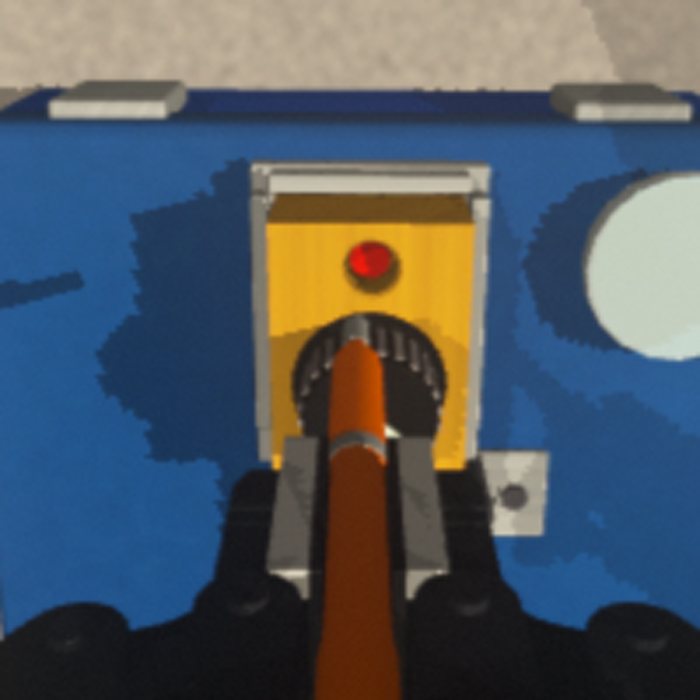

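The steel tip shows at crop (357,320) and the button at (370,260). The stylus hangs straight. I'll shift +x and lower part way.

Call:
play_rows(
  deltas=[0.29,0,0,0,0,0,0,0,0.5,0,0,0,0,0,0,1.5,0,0,0,0,0,0,1,0,0,0,0,0,0,0,0,0,0,0,0,0,0,0,0,0,0,0],
)

```text
time: 6.57
eef_pos: [0.4822, 0.1231, 0.2002]
ee_rot: [-1.351, -0.951, 0.955]
wrist_force: [-0.3, 0.2, -0.8]
finger_gap: 0.0085
```

Run:
```python
from h import *
T5=np.load('pics/w5_T.npy');print('pred tip w5',proj('wrist',(T5@[0,.0719,0,1])[:3],T5))
im,T=shot('wrist','w6');print(T[:3,3]);print('pred tip',proj('wrist',(T@[0,.0719,0,1])[:3],T),'pred btn',proj('wrist',[.4825,.1235,.115],T))
crop(im,270,140,370,240,7,'w6c')
im,_=shot('scene','s6');crop(im,340,140,440,240,6,'s6c')
```

```text
pred tip w5 [322.0485 211.3701]
[0.4822 0.1231 0.2002]
pred tip [322.0484 211.37  ] pred btn [322.7664 205.8179]
```

View pics/w6c.png

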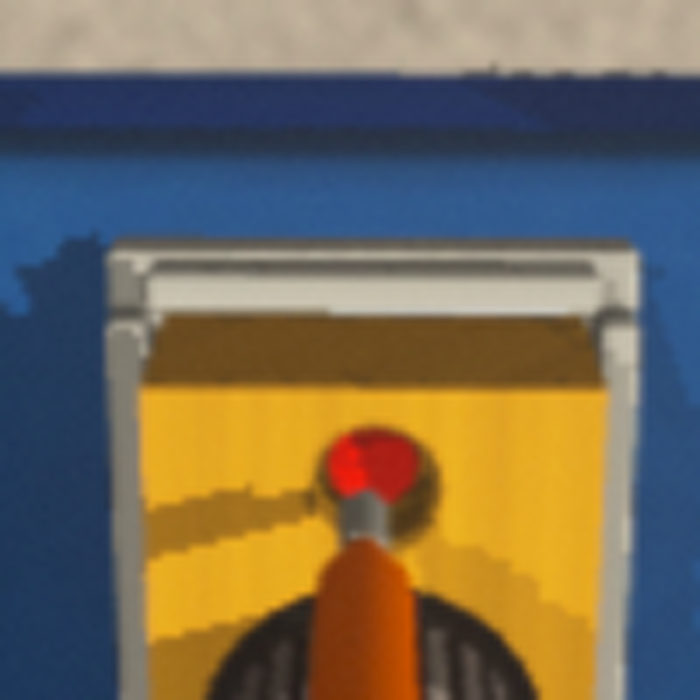

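View pics/s6c.png

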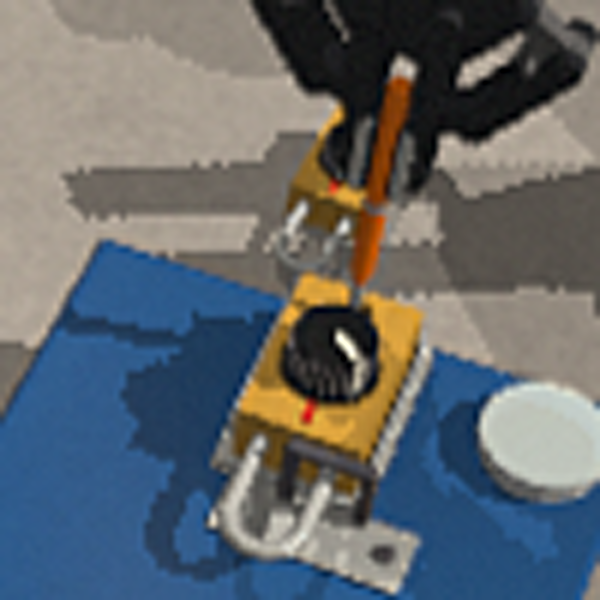

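Tip is at (322,210), over the button at (323,206), as predicted at this height. Pressing down.

Call:
play_rows(
  deltas=[0.05,0.8,0,0,0,0,0,0,0.4,0,0,0,0,0,0,0.3,0,0,0,0,0,0,0.3,0,0,0,0,0,0,0,0,0,0,0,0,0,0,0,0,0,0,0],
)

```text
time: 7.17
eef_pos: [0.483, 0.1243, 0.1832]
ee_rot: [-1.352, -0.954, 0.954]
wrist_force: [-0.8, 0.6, -0.3]
finger_gap: 0.009
```

Call:
play_rows(
  deltas=[0,0.3,0,0,0,0,0,0,0,0,0,0,0,0,0,0,0,0,0,0,0],
)

```text
time: 7.42
eef_pos: [0.4833, 0.1243, 0.1818]
ee_rot: [-1.353, -0.955, 0.953]
wrist_force: [-2.1, -0.5, 7.0]
finger_gap: 0.0084
```

Run:
```python
from h import *
im,T=shot('wrist','w7');print(T[:3,3],bot.observe()['wrist_force'])
crop(im,270,140,370,240,7,'w7c')
im,_=shot('scene','s7');crop(im,340,140,440,240,6,'s7c')
```

```text
[0.4833 0.1243 0.1818] [-1.0979 -0.181   4.8313]
```

View pics/w7c.png

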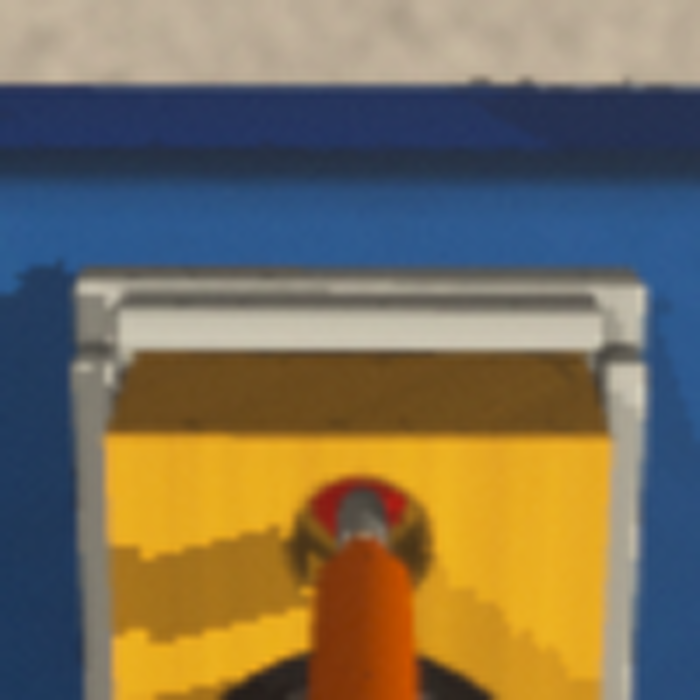

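View pics/s7c.png

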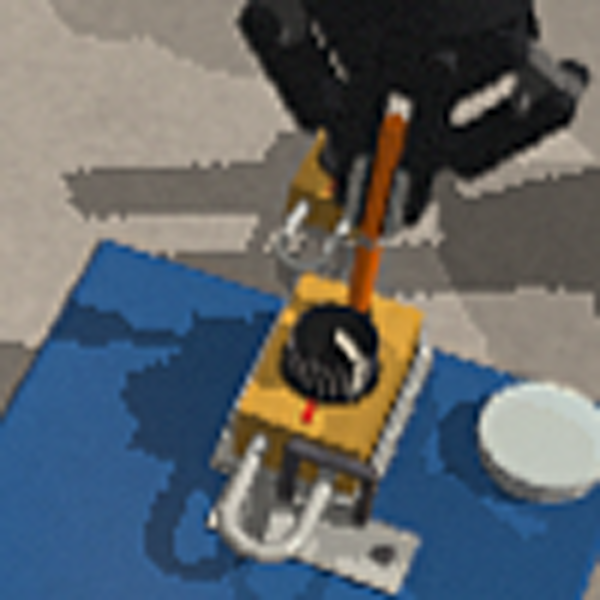

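Call:
play_rows(
  deltas=[0,0.3,0,0,0,0,0,0,0.2,0,0,0,0,0,0,0,0,0,0,0,0],
)

```text
time: 7.77
eef_pos: [0.4841, 0.1243, 0.1811]
ee_rot: [-1.355, -0.959, 0.95]
wrist_force: [-5.1, -0.1, 19.8]
finger_gap: 0.0087
```

About 20 N with no further travel, so it's bottomed. Lifting to check.

Call:
play_rows(
  deltas=[0,-0.8,0,0,0,0,0,0,-1.2,0,0,0,0,0,0,-2.5,0,0,0,0,0,0,-2,0,0,0,0,0,0,0,0,0,0,0,0,0,0,0,0,0,0,0],
)

```text
time: 8.27
eef_pos: [0.4841, 0.1243, 0.2415]
ee_rot: [-1.353, -0.956, 0.952]
wrist_force: [0.5, -0.3, -0.8]
finger_gap: 0.0085
```

Run:
```python
from h import *
im,T=shot('wrist','w8');print(T,bot.observe()['wrist_force'])
crop(im,220,120,420,320,3.5,'w8c')
print('pred tip',proj('wrist',(T@[0,.0719,0,1])[:3],T))
import mlock; mlock.measure('w8')
for z in (.115,.110): print(z,proj('wrist',[.4825,.1235,z],T))
```

```text
[[ 0.3352  0.0027 -0.9421  0.4841]
 [ 0.9421  0.0003  0.3352  0.1243]
 [ 0.0012 -1.     -0.0024  0.2415]
 [ 0.      0.      0.      1.    ]] [-0.4568 -0.2113 -1.2488]
pred tip [322.048  211.3701]
red [320.5763 187.9661] [316 185  10   7  59] [0.4819 0.1238 0.115 ] [0.4796 0.1247 0.123 ]
top rect (mixed w sides) ((507.2165832519531, 114.65785217285156), (52.41783142089844, 75.76856994628906), 70.4297866821289)
0.115 [320.4343 188.6362]
0.11 [320.449 187.086]
```

View pics/w8c.png

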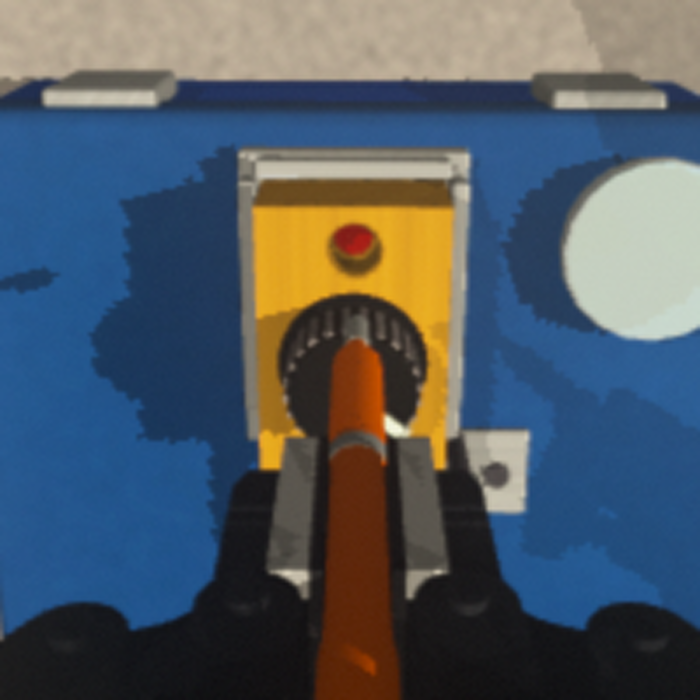

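The button now sits deeper and is shadowed. Returning the stylus.

Call:
play_rows(
  deltas=[-3.53,0,-0.925,0,0,0,0,-3.53,0,-0.925,0,0,0,0,-3.53,0,-0.925,0,0,0,0,-3.53,0,-0.925,0,0,0,0,-3.53,0,-0.925,0,0,0,0,-3.53,0,-0.925,0,0,0,0,-3.53,0,-0.925,0,0,0,0,-3.53,0,-0.925,0,0,0,0,-3.53,0,-0.925,0,0,0,0,-3.53,0,-0.925,0,0,0,0,-3.53,0,-0.925,0,0,0,0,0,3,0,0,0,0,0,0,3,0,0,0,0,0,0,3,0,0,0,0,0,0,1.5,0,0,0,0,0,0,0,0,0,0,0,0,0,0,0,0,0,0,0],
)

```text
time: 9.73
eef_pos: [0.4472, -0.2745, 0.1326]
ee_rot: [-1.346, -0.952, 0.954]
wrist_force: [0.0, 0.0, 0.6]
finger_gap: 0.0085
```

Run:
```python
from h import *
im,T=shot('wrist','w9');print(T)
print(T[:3,:3].T@(np.array([.4496,-.2762,.0769])-T[:3,3])*100)
crop(im,240,120,400,280,4,'w9c')
```

```text
[[ 0.3352 -0.0044 -0.9421  0.4472]
 [ 0.9421  0.0036  0.3352 -0.2745]
 [ 0.0019 -1.      0.0054  0.1326]
 [ 0.      0.      0.      1.    ]]
[-0.0944  5.57   -0.3126]
```

View pics/w9c.png

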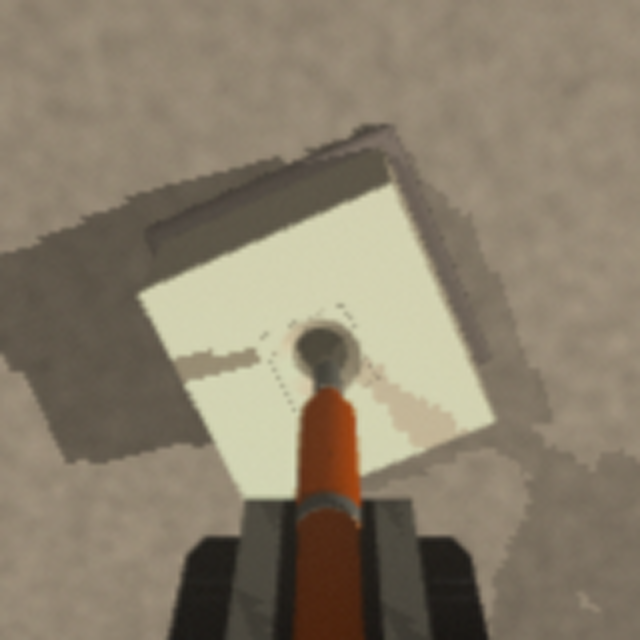

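Call:
play_rows(
  deltas=[-0.09,0,-0.31,-0.003,0,0,0,0,0.6,0,0,0,0,0,0,0.3,0,0,0,0,0,0,0,0,0,0,0,0,0,0,0,0,0,0,0],
)

```text
time: 10.2
eef_pos: [0.4515, -0.2776, 0.1264]
ee_rot: [-1.354, -0.956, 0.953]
wrist_force: [0.8, 0.7, -0.8]
finger_gap: 0.0086
```

Run:
```python
from h import *
im,T=shot('wrist','w10');print(T)
print(T[:3,:3].T@(np.array([.4496,-.2762,.0769])-T[:3,3])*100)
crop(im,240,120,400,280,4,'w10c')
```

```text
[[ 0.3351  0.0029 -0.9422  0.4515]
 [ 0.9422 -0.001   0.3351 -0.2776]
 [-0.     -1.     -0.0031  0.1264]
 [ 0.      0.      0.      1.    ]]
[0.0645 4.953  0.2424]
```

View pics/w10c.png

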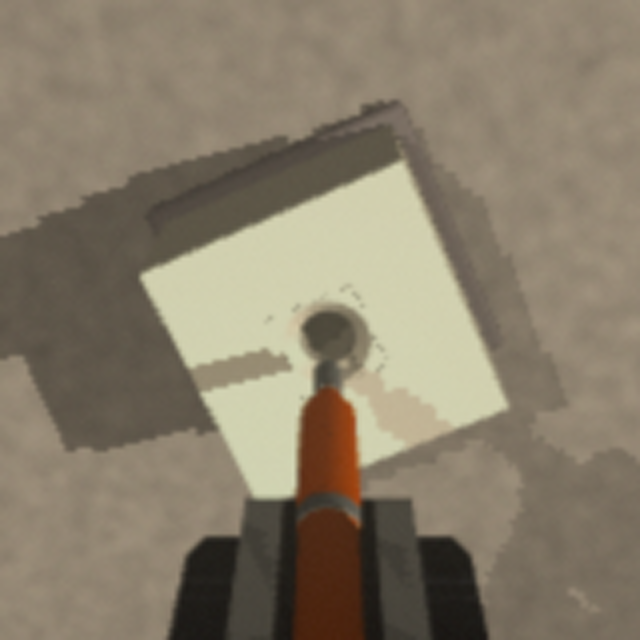

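Run:
```python
from h import *
for n,uv in (('w9',(240+326/4,120+350/4)),('w10',(240+334/4,120+334/4))):
    T=np.load(f'pics/{n}_T.npy'); P=onz('wrist',uv,.045,T); print(n,P,(np.linalg.inv(T)@np.append(P,1))[:3]*100)
    tip=(240+326/4,120+358/4)
a=[bot.observe() for _ in range(3)]
for o in a: print(o['eef_pos'],o['qpos'])
```

```text
w9 [ 0.4493 -0.2755  0.045 ] [-0.0434  8.7603 -0.2763]
w10 [ 0.4493 -0.2755  0.045 ] [0.1169 8.1429 0.2996]
[ 0.4516 -0.2776  0.1266] [-0.6784  0.0598 -0.0966  1.4113  0.001  -0.3367]
[ 0.4516 -0.2776  0.1266] [-0.6784  0.0598 -0.0966  1.4113  0.001  -0.3367]
[ 0.4516 -0.2776  0.1266] [-0.6784  0.0598 -0.0966  1.4113  0.001  -0.3367]
```

Call:
play_rows(
  deltas=[0.08,0,0.26,0,0,0,0,0,0.3,0,0,0,0,0,0,0,0,0,0,0,0,0,0,0,0,0,0,0],
)

```text
time: 10.58
eef_pos: [0.4491, -0.2759, 0.123]
ee_rot: [-1.354, -0.955, 0.953]
wrist_force: [0.8, -0.6, -0.4]
finger_gap: 0.0088
```

Run:
```python
from h import *
T,o=T_tool();print(T)
print(T[:3,:3].T@(np.array([.4495,-.2759,.0769])-T[:3,3])*100, 'tip',T@[0,.072,0,1],o['joint_vel'])
```

```text
[[ 0.3352  0.0025 -0.9421  0.4491]
 [ 0.9421 -0.0007  0.3352 -0.2759]
 [ 0.0001 -1.     -0.0026  0.123 ]
 [ 0.      0.      0.      1.    ]]
[ 0.0085  4.6147 -0.0279] tip [ 0.4493 -0.2759  0.051   1.    ] [-0.0006  0.      0.0073 -0.0005 -0.0001 -0.0014]
```

Call:
play_rows(
  deltas=[0,0.6,0,0,0,0,0,0,0.8,0,0,0,0,0,0,1,0,0,0,0,0,0,1,0,0,0,0,0,0,0.8,0,0,0,0,0,0,0.2,0,0,0,0,0,0,0,0,0,0,0,0,0,0,0,0,0,0,0],
)

```text
time: 11.25
eef_pos: [0.4492, -0.2759, 0.0789]
ee_rot: [-1.353, -0.955, 0.953]
wrist_force: [-0.5, 0.2, -0.9]
finger_gap: 0.0085
```

Call:
play_rows(
  deltas=[0,0.15,0,0,0,0,0,0,0,0,0,0,0,0,0,0,0,0,0,0,2,0,0,0,0,0,0,4,0,0,0,0,0,0,4,0,0,0,0,0,0,4,0,-1,0,0,0,0,4,0,-3,0,0,0,0,4,0,-4,0,0,0,0,4,0,-4,0,0,0,0,4,0,-4,0,0,0,0,4,0,0,0,0,0,0,6],
)

```text
time: 12.25
eef_pos: [0.4521, -0.2783, 0.2489]
ee_rot: [-1.371, -0.962, 0.951]
wrist_force: [1.5, -1.5, 1.5]
finger_gap: 0.0506
```

Run:
```python
from h import *
im,T=shot('wrist','w11');print(T,bot.observe()['qpos'])
```

```text
[[ 0.3351  0.0163 -0.942   0.4521]
 [ 0.9422 -0.0118  0.335  -0.2783]
 [-0.0056 -0.9998 -0.0193  0.2489]
 [ 0.      0.      0.      1.    ]] [-0.6788  0.0478  0.1265  1.6339  0.0011 -0.3371]
```

View pics/w11.png

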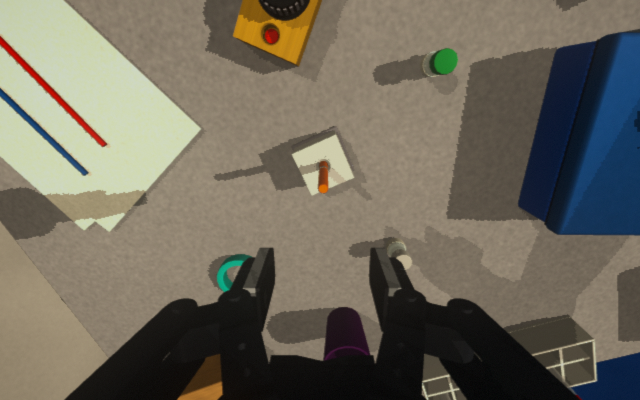

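The stylus stands upright in its stand again, with its top at (324,188). On to the dial.

Call:
play_rows(
  deltas=[3.53,0,0.67,0,0,0,6,3.53,0,0.67,0,0,0,6,3.53,0,0.67,0,0,0,6,3.53,0,0.67,0,0,0,6,3.53,0,0.67,0,0,0,6,3.53,0,0.67,0,0,0,6,3.53,0,0.67,0,0,0,6,3.53,0,0.67,0,0,0,6,3.53,0,0.67,0,0,0,6,3.53,0,0.67,0,0,0,6,3.53,0,0.67,0,0,0,6,0,0,0,0,0,0,6,0,0,0,0,0,0,6,0,0,0,0,0,0,6],
)

```text
time: 13.47
eef_pos: [0.5092, 0.1145, 0.2369]
ee_rot: [-1.354, -0.955, 0.955]
wrist_force: [0.3, -0.1, -0.4]
finger_gap: 0.0599
```

Run:
```python
from h import *
im,T=shot('wrist','w12');print(T,bot.observe()['qpos'])
import mlock; mlock.measure('w12')
crop(im,220,120,420,320,3.5,'w12c')
print((np.linalg.inv(T)@[.5127,.1125,.13,1])*100)
```

```text
[[ 0.3345  0.0013 -0.9424  0.5092]
 [ 0.9424 -0.0018  0.3345  0.1145]
 [-0.0012 -1.     -0.0019  0.2369]
 [ 0.      0.      0.      1.    ]] [ 0.0926  0.0399  0.1025  1.6317 -0.0018  0.435 ]
red [321.7595 160.8228] [317 157  11   9  79] [0.4819 0.1238 0.115 ] [0.4803 0.1244 0.123 ]
red [321.0588 226.3529] [320 224   3   6  17] [0.5424 0.1016 0.115 ] [0.539  0.1029 0.123 ]
top rect (mixed w sides) ((508.6164245605469, 114.07003784179688), (52.339073181152344, 80.72091674804688), 70.25425720214844)
[ -0.0587  10.6931  -0.3773 100.    ]
```

View pics/w12c.png

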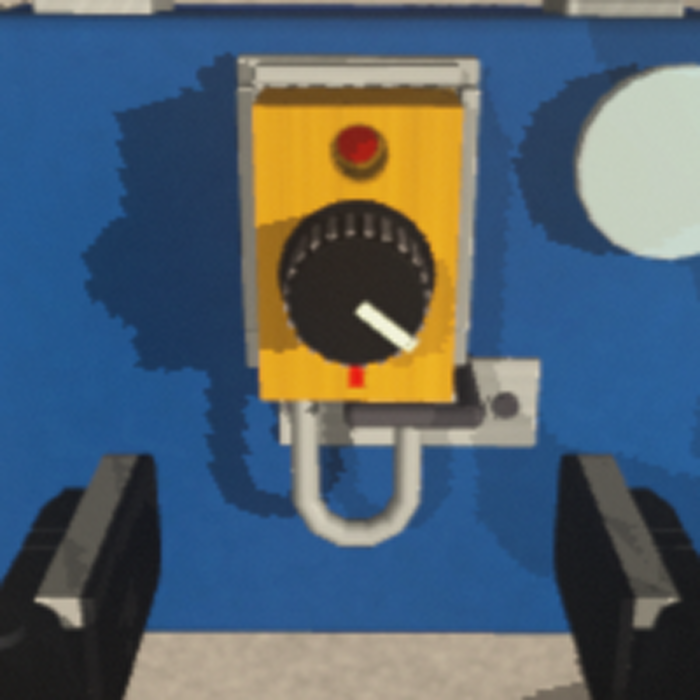

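Call:
play_rows(
  deltas=[-0.06,0,-0.38,0,0,0,6,0,0,0,0,-0.116,0,6,0,0,0,0,-0.116,0,6,0,1,0,0,-0.116,0,6,0,1,0,0,-0.116,0,6,0,1,0,0,-0.116,0,6,0,1,0,0,-0.116,0,6,0,1,0,0,-0.116,0,6,0,1,0,0,-0.116,0,6,0,0,0,0,0,0,6,0,0,0,0,0,0,6,0,0,0,0,0,0,6],
)

```text
time: 14.52
eef_pos: [0.5136, 0.1119, 0.1782]
ee_rot: [-0.879, -1.626, 1.624]
wrist_force: [-0.4, 0.1, -0.0]
finger_gap: 0.0602
```

Run:
```python
from h import *
im,T=shot('wrist','w13');print(T,bot.observe()['qpos'])
print((np.linalg.inv(T)@[.5126,.1126,.130,1])*100, np.degrees(np.arctan2(T[1,0],T[0,0])))
```

```text
[[-0.5499  0.0036 -0.8352  0.5136]
 [ 0.8352 -0.001  -0.5499  0.1119]
 [-0.0029 -1.     -0.0025  0.1782]
 [ 0.      0.      0.      1.    ]] [ 0.0881  0.04   -0.0139  1.5128 -0.0013 -0.495 ]
[  0.13     4.8222   0.06   100.    ] 123.35836635209391
```

View pics/w13.png

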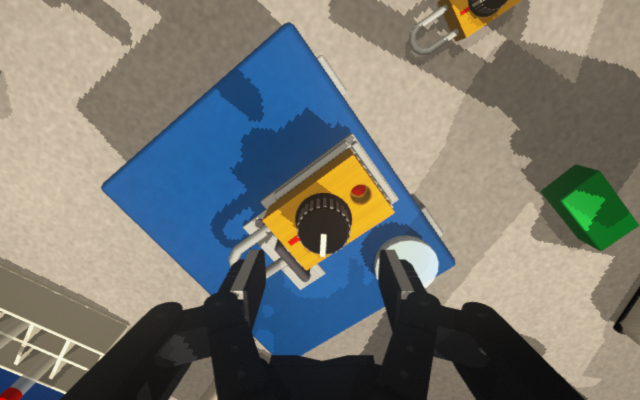

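Call:
play_rows(
  deltas=[0.13,1.2,0.06,0,0,0,6,0,1.5,0,0,0,0,5.5,0,1.3,0,0,0,0,5,0,0.8,0,0,0,0,5,0,0,0,0,0,0,5,0,0,0,0,0,0,5],
)

```text
time: 15.07
eef_pos: [0.5121, 0.1134, 0.1298]
ee_rot: [-0.876, -1.627, 1.626]
wrist_force: [0.7, -0.2, 0.2]
finger_gap: 0.0501
```

Run:
```python
from h import *
im,T=shot('wrist','w14');print(T[:3,3])
print((np.linalg.inv(T)@[.5126,.1126,.129,1])*100)
```

```text
[0.5121 0.1134 0.1298]
[ -0.0905   0.082    0.005  100.    ]
```

View pics/w14.png

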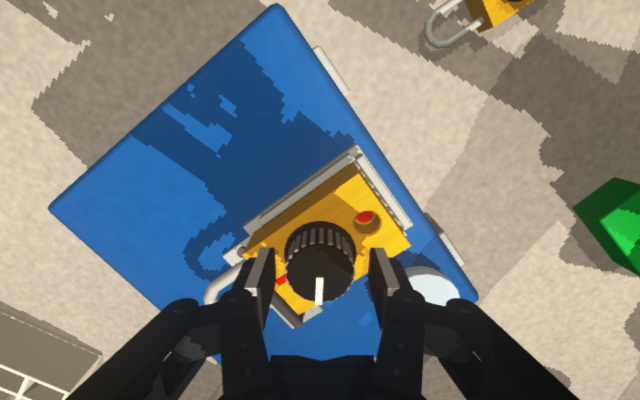

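Call:
play_rows(
  deltas=[-0.09,0.2,0,0,0,0,4.5,0,0,0,0,0,0,3,0,0,0,0,0,0,2,0,0,0,0,0,0,2,0,0,0,0,0,0,2,0,0,0,0,0,0,2,0,0,0,0,0,0,2],
)

```text
time: 15.7
eef_pos: [0.5135, 0.1128, 0.1288]
ee_rot: [-0.878, -1.63, 1.626]
wrist_force: [-0.0, 0.2, 4.9]
finger_gap: 0.0315
```

Call:
play_rows(
  deltas=[0,-0.1,0,0,0.1,0,2,0,0,0,0,0.1,0,2,0,0,0,0,0.1,0,2,0,0,0,0,0.1,0,2,0,0,0,0,0.1,0,2,0,0,0,0,0.1,0,2,0,0,0,0,0.1,0,2,0,0,0,0,0.1,0,2,0,0,0,0,0.1,0,2,0,0,0,0,0,0,2,0,0,0,0,0,0,2],
)

```text
time: 16.62
eef_pos: [0.5128, 0.1126, 0.1288]
ee_rot: [-1.344, -0.979, 0.976]
wrist_force: [0.4, -1.2, 3.6]
finger_gap: 0.0315
```

Run:
```python
from h import *
im,T=shot('wrist','w15');print(T,bot.observe()['wrist_force'],bot.observe()['ft_torque'])
print(np.degrees(np.arctan2(T[1,0],T[0,0])))
s,_=shot('scene','s15');crop(s,340,140,440,240,6,'s15c')
```

```text
[[ 0.3064  0.0033 -0.9519  0.5128]
 [ 0.9519 -0.0014  0.3063  0.1126]
 [-0.0003 -1.     -0.0035  0.1288]
 [ 0.      0.      0.      1.    ]] [-0.8666 -0.0402  4.0298] [-0.1771  0.1009  0.0167]
72.16047671157109
```

View pics/w15.png

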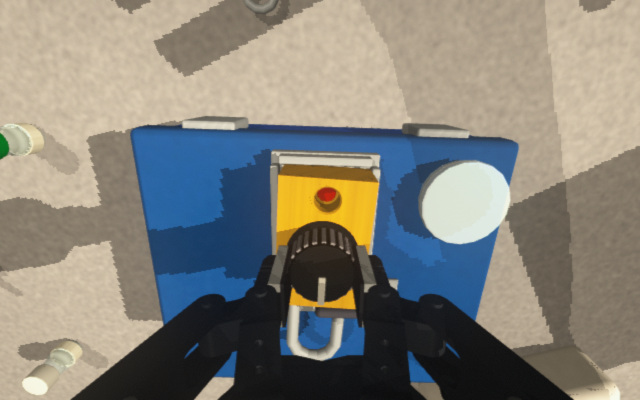

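View pics/s15c.png

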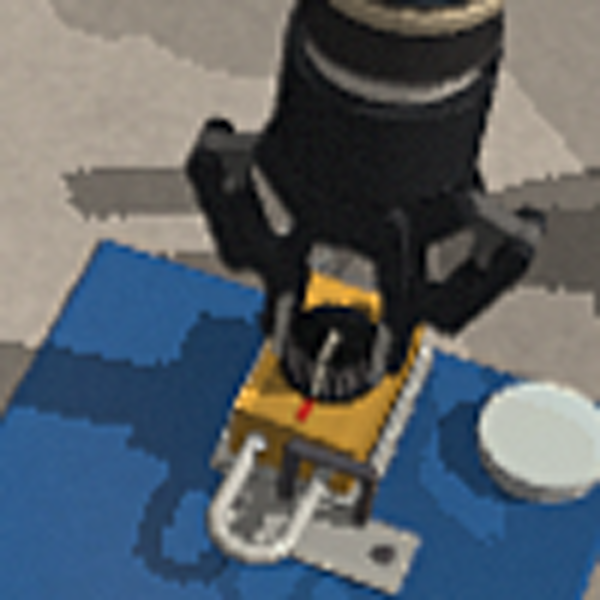

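The white line is nearly on the red mark. A bit more turn, then release and look.

Call:
play_rows(
  deltas=[0,0,0,0,0.035,0,2,0,0,0,0,0,0,2,0,0,0,0,0,0,4,0,0,0,0,0,0,6,0,0,0,0,0,0,6,0,0,0,0,0,0,6,0,-2.5,0,0,0,0,6,0,-3,0,0,0,0,7,0,-3,0,0,0,0,8,0,-1.5,0,0,0,0,8,0,0,0,0,0,0,8,0,0,0,0,0,0,8],
)

```text
time: 17.72
eef_pos: [0.5131, 0.1129, 0.2294]
ee_rot: [-1.358, -0.952, 0.946]
wrist_force: [0.4, 0.0, -0.8]
finger_gap: 0.0801
```

Run:
```python
from h import *
im,T=shot('wrist','w16');print(T)
import mlock; mlock.measure('w16')
crop(im,220,120,420,320,3.5,'w16c')
```

```text
[[ 0.3415  0.005  -0.9399  0.5131]
 [ 0.9399 -0.0007  0.3415  0.1129]
 [ 0.0011 -1.     -0.005   0.2294]
 [ 0.      0.      0.      1.    ]]
red [322.6667 156.9136] [318 153  11   9  81] [0.4818 0.125  0.115 ] [0.4802 0.1256 0.123 ]
red [320. 226.] [319 225   3   3   9] [0.5427 0.1003 0.115 ] [0.5393 0.1016 0.123 ]
top rect (mixed w sides) ((508.4986572265625, 114.32496643066406), (51.796573638916016, 80.9499740600586), 68.15174865722656)
```

View pics/w16c.png

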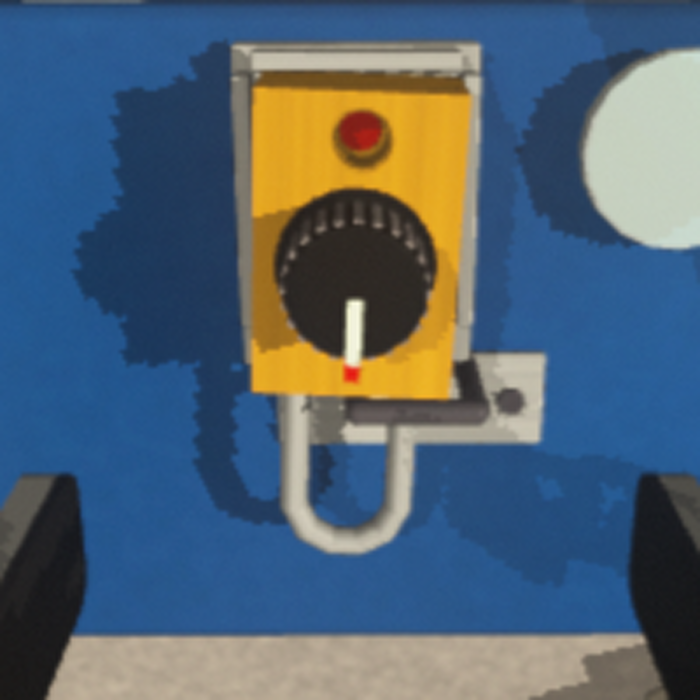

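Run:
```python
from h import *
for n,uv,c,th in(('w12',(357,546),(.5088,.114),-19.75),('w16',(347,554),(.5085,.1143),-21.85)):
    T=np.load(f'pics/{n}_T.npy');P=onz('wrist',(220+uv[0]/3.5,120+uv[1]/3.5),.106,T)
    d=P[:2]-c; a=np.radians(th);u=np.array([np.cos(a),np.sin(a)]);v=np.array([-u[1],u[0]]);print(n,P,d@u,d@v)
c=np.array([.5085,.1143])
# red mark is between; shackle grip at 67+4
for k in(.071,.075):
    g=c+k*u;print(k,g,(np.linalg.inv(T)@[*g,.1,1])*100)
print(np.degrees(np.arctan2(T[1,0],T[0,0])))
```

```text
w12 [0.6011 0.0818 0.106 ] 0.09778346044302767 0.0008561456627380604
w16 [0.6023 0.0775 0.106 ] 0.10071191622312906 0.0007862705444129825
0.071 [0.5744 0.0879] [ -0.2744  12.974   -6.5555 100.    ]
0.075 [0.5781 0.0864] [ -0.2876  12.976   -6.9552 100.    ]
70.03328607023194
```

The dial's line meets the red mark, and the bow end moved about 3–4 mm out, so the shackle clicked. I'll go over to it.

Call:
play_rows(
  deltas=[0,0,-2.2,0,0.033,0,6.5,-0.04,1,-2.2,0,0,0,6.5,0,2,-2.2,0,0,0,6.5,0,2,0,0,0,0,6.5,0,2,0,0,0,0,6.5,0,0,0,0,0,0,6.5,0,0,0,0,0,0,6.5],
)

```text
time: 18.35
eef_pos: [0.5714, 0.0883, 0.1551]
ee_rot: [-1.364, -0.919, 0.927]
wrist_force: [0.2, -0.7, 0.5]
finger_gap: 0.0647
```

Run:
```python
from h import *
im,T=shot('wrist','w17');print(T)
print((np.linalg.inv(T)@[.5758,.0873,.097,1])*100,np.degrees(np.arctan2(T[1,0],T[0,0])))
```

```text
[[ 0.3726 -0.0047 -0.928   0.5714]
 [ 0.928  -0.0012  0.3726  0.0883]
 [-0.0029 -1.      0.0039  0.1551]
 [ 0.      0.      0.      1.    ]]
[  0.0863   5.8093  -0.4654 100.    ] 68.12224388728602
```

View pics/w17.png

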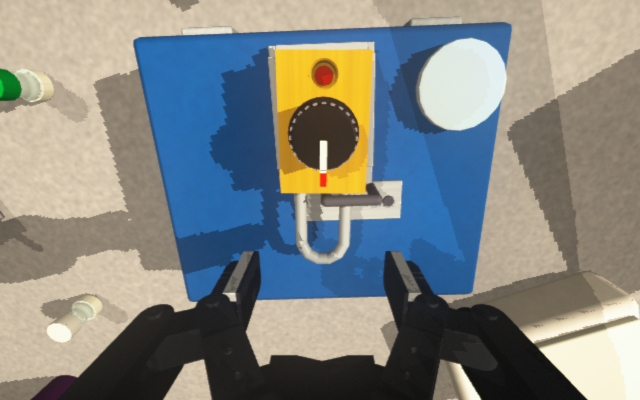

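Call:
play_rows(
  deltas=[0.09,1,-0.46,0,0,0,6.5,0,1.5,0,0,0,0,6,0,1.5,0,0,0,0,6,0,1.2,0,0,0,0,6,0,0,0,0,0,0,6,0,0,0,0,0,0,6],
)

```text
time: 18.9
eef_pos: [0.5784, 0.0876, 0.1065]
ee_rot: [-1.368, -0.925, 0.923]
wrist_force: [1.1, -0.6, 1.3]
finger_gap: 0.0597
```

Run:
```python
from h import *
im,T=shot('wrist','w18');print(T)
print((np.linalg.inv(T)@[.5758,.0873,.097,1])*100,np.degrees(np.arctan2(T[1,0],T[0,0])))
```

```text
[[ 0.3725  0.002  -0.928   0.5784]
 [ 0.928  -0.001   0.3725  0.0876]
 [-0.0002 -1.     -0.0023  0.1065]
 [ 0.      0.      0.      1.    ]]
[ -0.1219   0.9484   0.2342 100.    ] 68.1327899456243
```

View pics/w18.png

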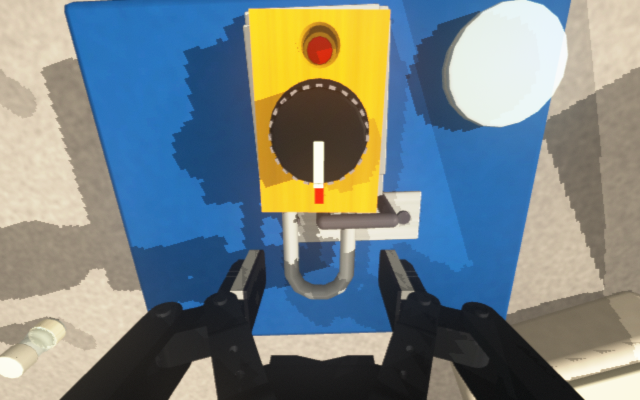

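Call:
play_rows(
  deltas=[-0.12,0.5,0.2,0,0,0,6,0,0.4,0,0,0,0,5.5,0,0,0,0,0,0,4.5,0,0,0,0,0,0,3,0,0,0,0,0,0,2,0,0,0,0,0,0,2,0,0,0,0,0,0,2,0,0,0,0,0,0,2],
)

```text
time: 19.62
eef_pos: [0.5762, 0.0871, 0.0981]
ee_rot: [-1.368, -0.925, 0.923]
wrist_force: [-1.9, -0.6, 1.0]
finger_gap: 0.0357
```

Run:
```python
from h import *
im,T=shot('wrist','w19');print(T,bot.observe()['wrist_force'])
```

```text
[[ 0.3725  0.0026 -0.928   0.5762]
 [ 0.928  -0.0011  0.3725  0.0871]
 [-0.     -1.     -0.0028  0.0981]
 [ 0.      0.      0.      1.    ]] [-2.1474 -0.9602  1.305 ]
```

View pics/w19.png

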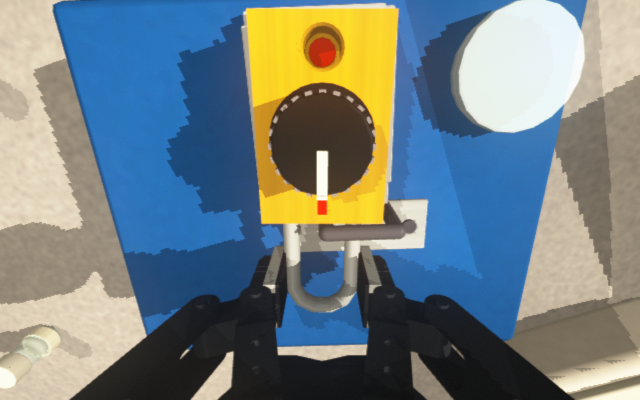

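The pads hold both legs at (275,280) and (368,280). Pulling to +x (tool −z).

Call:
play_rows(
  deltas=[0,0,-0.3,0,0,0,2,0,0,-0.3,0,0,0,2,0,0,-0.3,0,0,0,2,0,0,-0.3,0,0,0,2,0,0,-0.3,0,0,0,2,0,0,-0.2,0,0,0,2,0,0,-0.1,0,0,0,2,0,0,0,0,0,0,2,0,0,0,0,0,0,2],
)

```text
time: 20.42
eef_pos: [0.5935, 0.0802, 0.098]
ee_rot: [-1.369, -0.926, 0.922]
wrist_force: [-0.7, -0.8, 2.2]
finger_gap: 0.036
```

Run:
```python
from h import *
im,T=shot('wrist','w20');print(T,bot.observe()['wrist_force'])
```

```text
[[ 0.3727  0.0036 -0.9279  0.5935]
 [ 0.928  -0.0015  0.3727  0.0802]
 [-0.     -1.     -0.0039  0.098 ]
 [ 0.      0.      0.      1.    ]] [-0.4318 -1.7386  2.332 ]
```

View pics/w20.png

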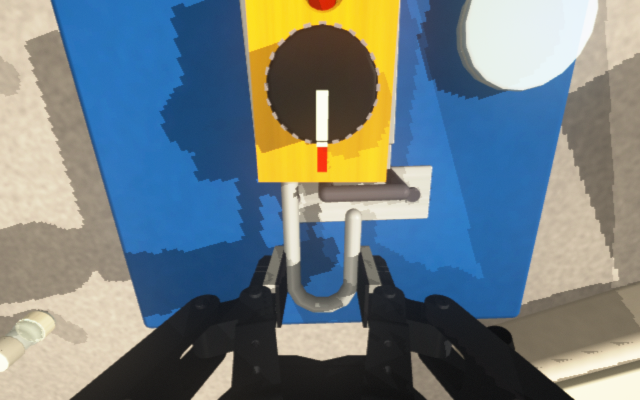

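The free leg's end at (354,215) is past the staple. I'll pull on to the stop.

Call:
play_rows(
  deltas=[0,0,-0.2,0,0,0,2,0,0,-0.2,0,0,0,2,0,0,-0.15,0,0,0,2,0,0,0,0,0,0,2,0,0,0,0,0,0,2],
)

```text
time: 20.88
eef_pos: [0.597, 0.0791, 0.0975]
ee_rot: [-1.365, -0.924, 0.924]
wrist_force: [-5.0, 2.8, 2.8]
finger_gap: 0.036
```

Call:
play_rows(
  deltas=[0,0,-0.3,0,0,0,2,0,0,0,0,0,0,2,0,0,0,0,0,0,2],
)

```text
time: 21.13
eef_pos: [0.5973, 0.0792, 0.0971]
ee_rot: [-1.36, -0.922, 0.927]
wrist_force: [-9.4, 3.9, 5.7]
finger_gap: 0.0357
```

Run:
```python
from h import *
im,T=shot('wrist','w21');print(T,bot.observe()['wrist_force'])
```

```text
[[ 0.3708 -0.0051 -0.9287  0.5973]
 [ 0.9287  0.0026  0.3708  0.0792]
 [ 0.0005 -1.      0.0057  0.0971]
 [ 0.      0.      0.      1.    ]] [-8.6324  3.661   5.4641]
```

View pics/w21.png

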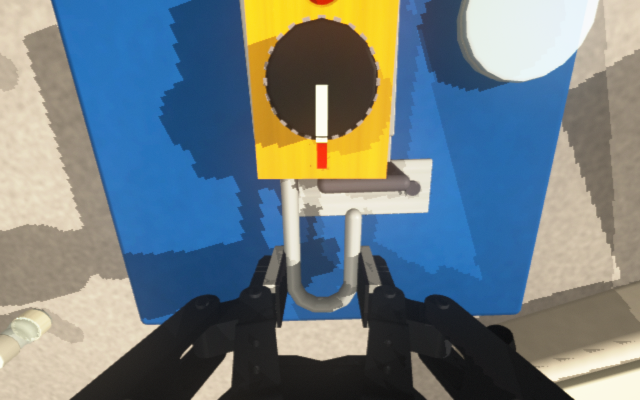

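At the stop: 9 N with no travel. Relax, release, rise and go above the body.

Call:
play_rows(
  deltas=[0,0,0.35,0,0,0,2,0,0,0,0,0,0,2,0,0,0,0,0,0,4,0,0,0,0,0,0,6,0,0,0,0,0,0,6.5,0,0,0,0,0,0,6.5,0,-2,0,0,0,0,6.5,0,-3.5,0,0,0,0,7,0,-3.5,0,0,0,0,7.5,0,-3,2,0,0,0,8,0,-1,3,0,0,0,8.5,0,0,3,0,0,0,8.5,0,0,0,0,0,0,8.5,0,0,0,0,0,0,8.5],
)

```text
time: 22.35
eef_pos: [0.5227, 0.1089, 0.2282]
ee_rot: [-1.369, -0.927, 0.922]
wrist_force: [0.7, 0.4, -0.1]
finger_gap: 0.0847
```

Run:
```python
from h import *
im,T=shot('wrist','w22');print(T)
import mlock; mlock.measure('w22')
crop(im,220,120,420,320,3.5,'w22c')
```

```text
[[ 0.3716  0.0045 -0.9284  0.5227]
 [ 0.9284 -0.0011  0.3716  0.1089]
 [ 0.0006 -1.     -0.0046  0.2282]
 [ 0.      0.      0.      1.    ]]
red [321.7475 147.9293] [317 143  11  11  99] [0.484  0.1242 0.115 ] [0.4827 0.1247 0.123 ]
red [321.9286 218.1429] [321 216   3   5  14] [0.5446 0.1001 0.115 ] [0.5414 0.1013 0.123 ]
top rect (mixed w sides) ((510.6291198730469, 113.45829772949219), (52.344390869140625, 79.91524505615234), 68.43684387207031)
```

View pics/w22c.png

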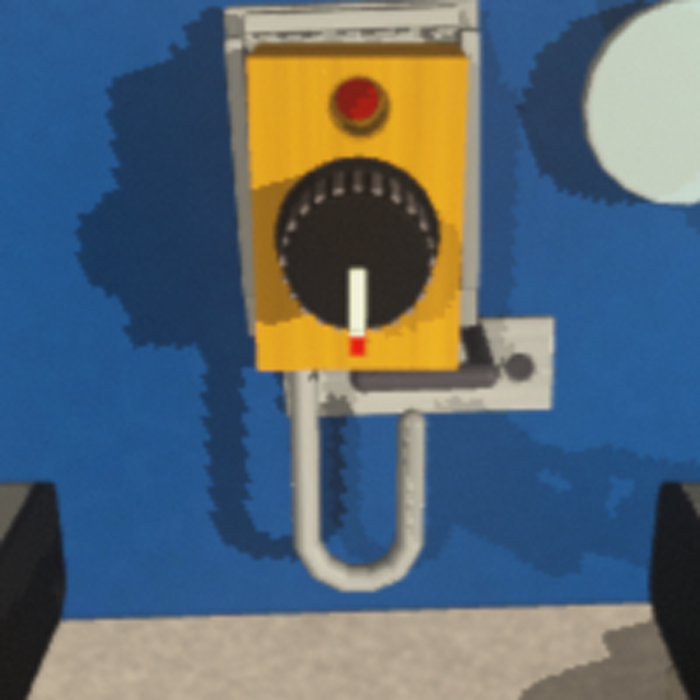

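View pics/w22_v.png

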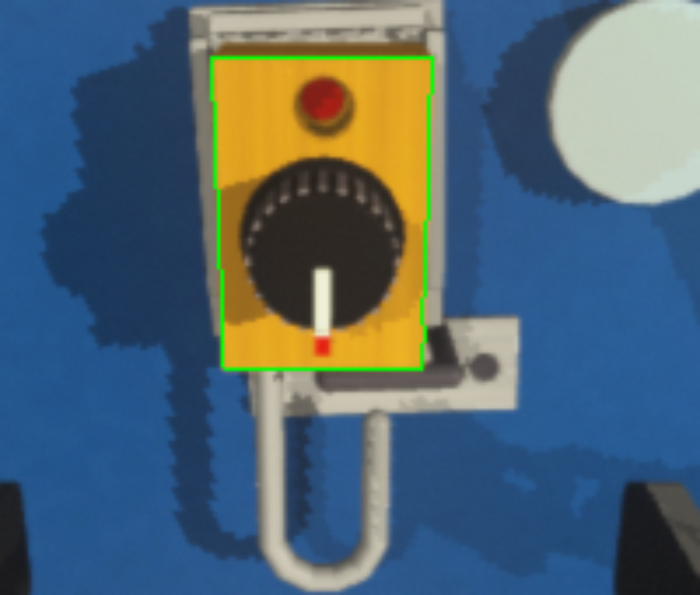

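Run:
```python
from h import *
T=np.load('pics/w22_T.npy');c=np.array([.5106,.1135]);a=np.radians(-21.56);u=np.array([np.cos(a),np.sin(a)]);v=np.array([-u[1],u[0]])
for q in((585,100),(660,203)):
    P=onz('wrist',(220+q[0]/3.5,120+q[1]/3.5),.099,T)[:2]-c;print(P@u,P@v)
# cradle outer edges
for q in((225,40),(475,40),(250,335),(475,325)):
    P=onz('wrist',(220+q[0]/3.5,120+q[1]/3.5),.101,T)[:2]-c;print('cr',P@u,P@v)
g=c+.006*u;print(g,(np.linalg.inv(T)@[*g,.103,1])*100)
```

```text
-0.025080885518338404 0.05968789886775588
0.0027513739744722088 0.08175272646372393
cr -0.04106409886614639 -0.033028529001740546
cr -0.040780792035469936 0.030329833852769963
cr 0.03980163927278104 -0.029760157495273238
cr 0.037084430713168304 0.03292038791947041
[0.5162 0.1113] [ -0.0237  12.5169   0.7509 100.    ]
```

Call:
play_rows(
  deltas=[0,0.5,0.55,0,0,0,8,0,2.5,0,0,0,0,7.6,0,2.5,0,0,0,0,7.6,0,2.5,0,0,0,0,7.6,0,1,0,0,0,0,7.6,0,0,0,0,0,0,7.6,0,0,0,0,0,0,7.6],
)

```text
time: 22.98
eef_pos: [0.5182, 0.1102, 0.137]
ee_rot: [-1.368, -0.924, 0.923]
wrist_force: [0.1, -0.0, 1.4]
finger_gap: 0.0762
```

Run:
```python
from h import *
im,T=shot('wrist','w23');print(T)
print((np.linalg.inv(T)@[.5180,.1106,.103,1])*100,np.degrees(np.arctan2(T[1,0],T[0,0])))
```

```text
[[ 0.373   0.0012 -0.9278  0.5182]
 [ 0.9278 -0.0012  0.373   0.1102]
 [-0.0007 -1.     -0.0015  0.137 ]
 [ 0.      0.      0.      1.    ]]
[  0.0318   3.4007   0.0333 100.    ] 68.09675683784822
```

View pics/w23.png

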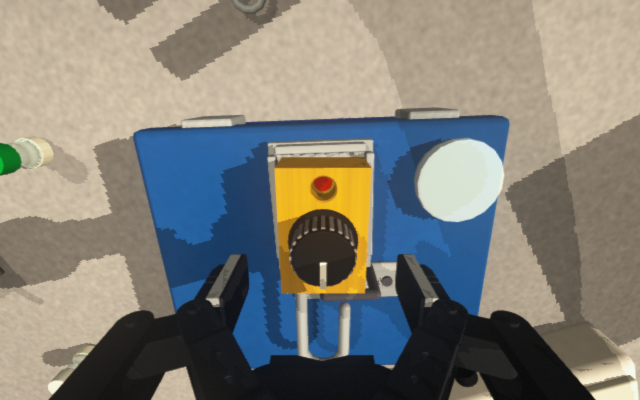

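Aligned: the fingers straddle the body, the dish is clear to the right and the cradle lies between them. Descending.

Call:
play_rows(
  deltas=[0.03,1,0.03,0,0,0,7.6,0,1.2,0,0,0,0,7.6,0,0.8,0,0,0,0,7.6,0,0.4,0,0,0,0,7.6,0,0,0,0,0,0,7.6,0,0,0,0,0,0,7.6],
)

```text
time: 23.53
eef_pos: [0.5178, 0.1108, 0.103]
ee_rot: [-1.368, -0.924, 0.923]
wrist_force: [-0.4, -0.3, 0.2]
finger_gap: 0.0761
```

Run:
```python
from h import *
im,T=shot('wrist','w24');print(T)
print((np.linalg.inv(T)@[.5180,.1106,.103,1])*100,np.degrees(np.arctan2(T[1,0],T[0,0])))
```

```text
[[ 0.3725  0.0017 -0.928   0.5178]
 [ 0.928  -0.0011  0.3725  0.1108]
 [-0.0004 -1.     -0.002   0.103 ]
 [ 0.      0.      0.      1.    ]]
[ -0.0111   0.0049  -0.0291 100.    ] 68.1274684865339
```

View pics/w24.png

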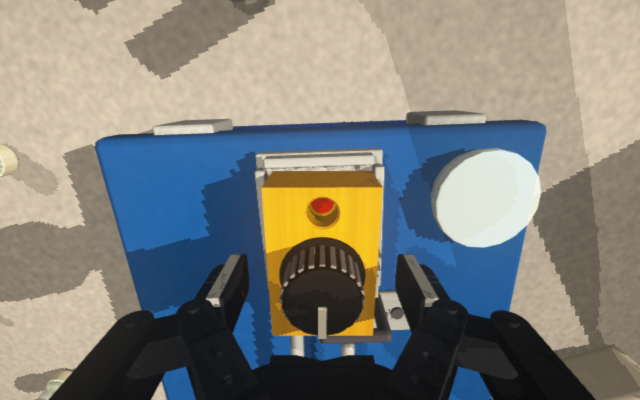

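Call:
play_rows(
  deltas=[0,0,0,0,0,0,6.5,0,0,0,0,0,0,5.5,0,0,0,0,0,0,4.5,0,0,0,0,0,0,3.5,0,0,0,0,0,0,3.5,0,0,0,0,0,0,3.5,0,0,0,0,0,0,3.5],
)

```text
time: 24.17
eef_pos: [0.5186, 0.1108, 0.1047]
ee_rot: [-1.369, -0.926, 0.922]
wrist_force: [-2.5, -0.5, 5.5]
finger_gap: 0.0504
```

Run:
```python
from h import *
im,T=shot('wrist','w25');print(T,bot.observe()['wrist_force'],bot.observe()['finger_gap'])
```

```text
[[ 0.3725  0.0041 -0.928   0.5186]
 [ 0.928  -0.001   0.3725  0.1108]
 [ 0.0006 -1.     -0.0041  0.1047]
 [ 0.      0.      0.      1.    ]] [-2.6921 -0.4905  5.1285] 0.05041355706972758
```

View pics/w25.png

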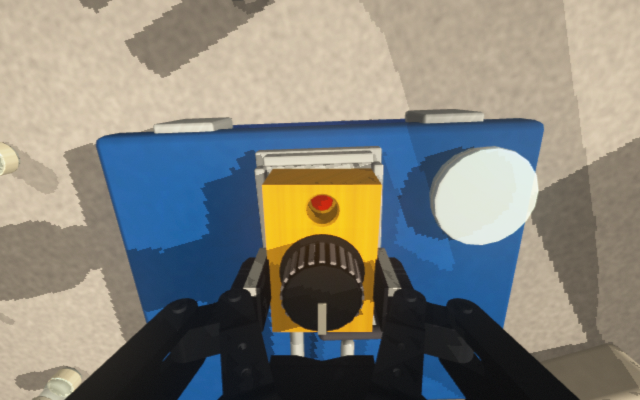

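Call:
play_rows(
  deltas=[0,-0.4,0,0,0,0,3.5,0,-0.4,0,0,0,0,3.5,0,-0.4,0,0,0,0,3.5,0,-0.4,0,0,0,0,3.5,0,0,0,0,0,0,3.5],
)

```text
time: 24.63
eef_pos: [0.5186, 0.1109, 0.1203]
ee_rot: [-1.369, -0.926, 0.922]
wrist_force: [-0.2, 0.3, -2.0]
finger_gap: 0.0503
```

Run:
```python
from h import *
im,T=shot('wrist','w26');print(T)
s,_=shot('scene','s26');crop(s,340,140,440,240,6,'s26c')
```

```text
[[ 0.3726  0.0038 -0.928   0.5186]
 [ 0.928  -0.0009  0.3726  0.1109]
 [ 0.0006 -1.     -0.0038  0.1203]
 [ 0.      0.      0.      1.    ]]
```

View pics/w26.png

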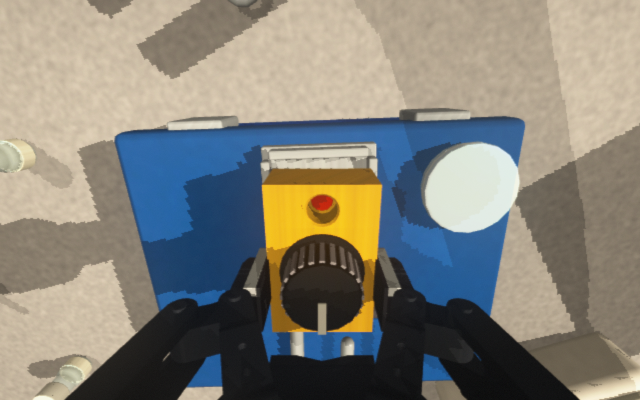

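View pics/s26c.png

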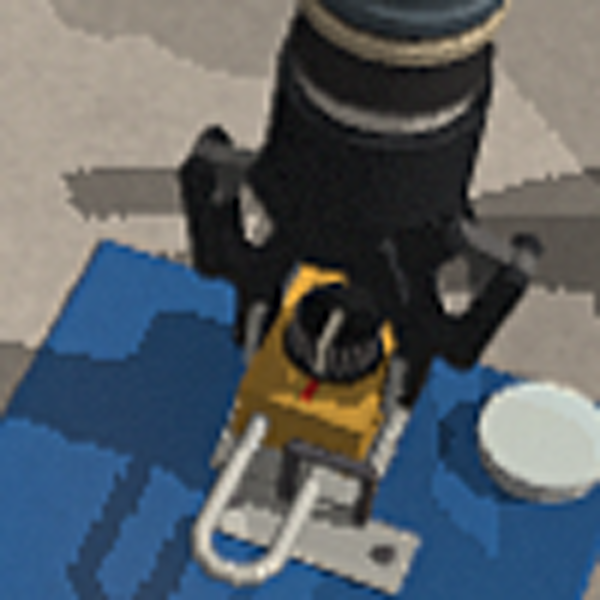

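The lock rises level with the gripper; its image is unchanged relative to the fingers. Continuing up.

Call:
play_rows(
  deltas=[0,-0.7,0,0,0,0,3.5,0,-1,0,0,0,0,3.5,0,-1,0,0,0,0,3.5,0,-1,0,0,0,0,3.5,0,-1,0,0,0,0,3.5,0,-1,0,0,0,0,3.5,0,-1,0,0,0,0,3.5,0,-1,0,0,0,0,3.5,0,-0.7,0,0,0,0,3.5,0,0,0,0,0,0,3.5,0,0,0,0,0,0,3.5,0,0,0,0,0,0,3.5],
)

```text
time: 25.73
eef_pos: [0.5177, 0.1109, 0.203]
ee_rot: [-1.368, -0.925, 0.923]
wrist_force: [-0.2, 0.6, -2.5]
finger_gap: 0.0507
```

Run:
```python
from h import *
im,T=shot('wrist','w27');o=bot.observe();print(T,o['wrist_force'],o['finger_gap'],o['joint_vel'])
s,_=shot('scene','s27');crop(s,220,110,460,290,3.3,'s27c')
```

```text
[[ 0.3726  0.0018 -0.928   0.5177]
 [ 0.928  -0.0011  0.3726  0.1109]
 [-0.0004 -1.     -0.0021  0.203 ]
 [ 0.      0.      0.      1.    ]] [-0.4325 -0.2682 -2.9592] 0.05025567958541984 [ 0.0003  0.0007 -0.0059 -0.0004  0.0009 -0.0002]
```

View pics/w27.png

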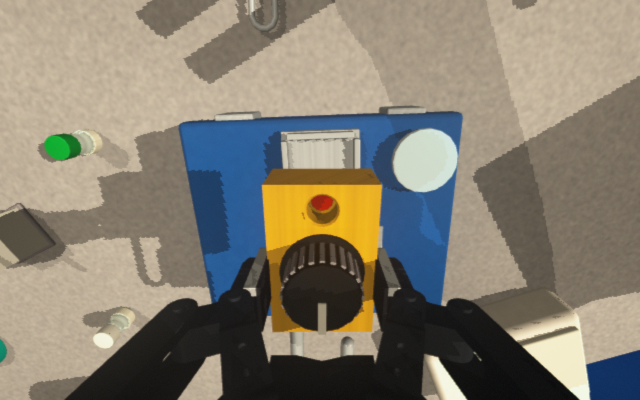

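View pics/s27c.png

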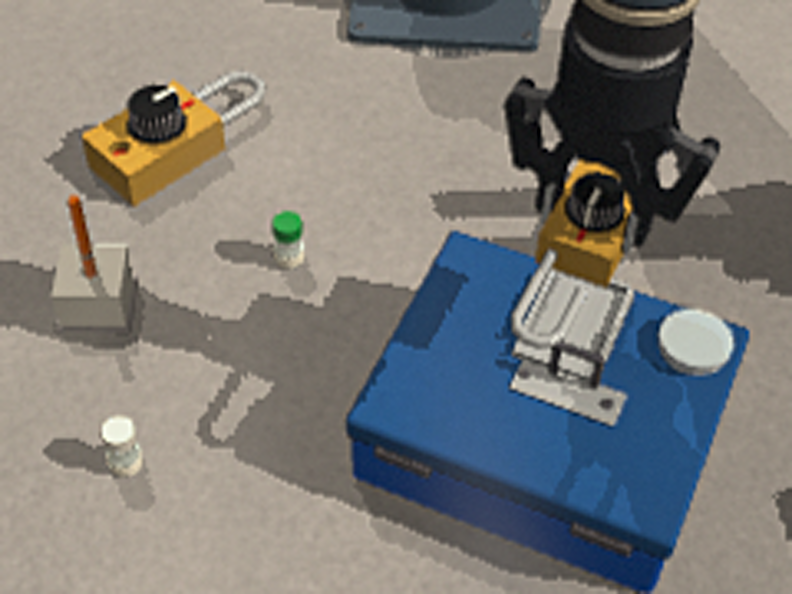

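The lock hangs level, dial up, with the shackle still out, and is clear of the staple. The stylus is in its stand and nothing else has moved, so I'm handing in.

```bash
python3 -c "
from cell import bot
print(bot.hand_in())"
```

```text
the job is handed in; nothing more can be done
None
```

The job is done and handed in at about 26 s of the 58 s allowed; no verdict was reported.

- **Button:** I pressed it in with the stylus tip until it bottomed, at about 20 N with no further travel. Afterwards it looked deeper and shadowed in the well.
- **Stylus:** It went back into the stand and stands upright in the last picture.
- **Dial and shackle:** I turned the dial about 0.93 rad clockwise, so the white line meets the red mark. The bow end then measured about 3 mm further out, against the 4 mm given for the click. I pulled the shackle to its stop, which resisted 9 N without moving, and the free leg came out of the staple.
- **Final hold:** I gripped the lock body and lifted it straight up. The tool rose 9.8 cm, the wrist force reads about 2.5–3 N (the lock's own weight), and the tool is within 0.2° of vertical. The lock stayed unchanged in the wrist view during the lift and is clear of the staple and cradle.
- **Bystanders:** Those visible in the last pictures, such as the dish and vials, look unmoved.

**Small deviations:**
- The lock turned about 2° in its cradle when I turned the dial.
- It shifted about 2 mm when I pulled the shackle.
- The arm was off its commanded position by up to 3 mm at times, so I corrected each approach from the readings or camera.

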